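# Hang the draining basket on the sprung hook

## Robot

A 7-joint arm with a two-finger parallel gripper is mounted at the origin on the work surface. World frame = base frame: x ahead of the robot, y to its left, z up, the work surface at z = 0. Lengths are in m, angles in rad, forces in N, time in s.
With the tool pointing down it reaches from about 0.425 to 0.825 m from the base axis. Payload 3.6 kg.
Tool frame: the origin (TCP) lies midway between the tips of the shut fingers; the grasp point (between the pads) lies arm.tcp_to_grasp behind it (arm.tcp_to_grasp is the distance from the TCP to the grasp point, in m); z points along the fingers, y is the line along which they close (so a half turn about z gives the same grasp; the last joint's range is limited). The gripper opens to 93 mm and grips with 3 to 60 N. Pads are 15 mm wide; open, the fingers measure 128 mm over their backs; the gripper's body (75 mm by 188 mm) begins 65 mm behind the grasp point.
Start: joints at [1.087, 0.615, -0.013, 1.423, 0.008, 1.103, -0.04], TCP at [0.287, -0.583, 0.219] pointing down, gripper open.
Joint ranges: [-3.12, 3.12], [-0.3, 2.06], [-1.34, 1.32], [0.26, 2.42], [-1.36, 4.5], [0.01, 1.98], [-2.84, 2.84]. Speed limits (rad/s): [2.79, 2.79, 3.14, 3.14, 3.14, 3.14, 3.14].

## Interface

Orientations are given as a unit quaternion [w, x, y, z].
In Python, from workcell import readout, optics, arm gives the robot as it stands.
- The arm moves only by the tool move_arm, never from a script. Its argument "increments" is a list of rows, each a list of 2 entries, a list of its own where there are three numbers: the shift along the tool's x, y, z in mm, then the turn about the tool's z in rad. A call has exactly 5 rows; each row is the pose to reach, as a shift and turn from the pose commanded when the call began, along the tool's axes at that moment; what a row does not reach only later rows make up. A row lasts 1/8 s, in which the tool goes at most 62.5 mm and 10.7 degrees, less where a joint would pass 70% of its speed; a pose out of reach is approached as far as the arm can. A call with a gripper value outside its range is refused whole. "grip" is the opening, from 0 (shut) to 1 (fully open), set as the call begins (left out, the last holds). The fingers move at their own pace and stop on an object; the grip force is fixed at half the most. Time passes only in rows, so rows that repeat a pose let the fingers close, or fill a call up. It gives the time, the measured TCP pose, the force, the opening and the grip force at its end, in the units of the state.
- readout.read_state(): the state, without advancing time (a new reading comes with each control period).
- optics.grab_frame(name): name is "scene" or "side" or "wrist"; returns the picture (420x560x3 uint8, red, green, blue); there is no depth.
- optics.calibration(name): a dict with "mtx" (3x3 intrinsics, pixels), "T" (4x4, takes a point from camera to world coordinates); the wrist camera has in their place "T_tool_cam" (4x4, takes a point from camera to tool coordinates, whose origin is the TCP and whose axes are the flange's). Camera axes: x right, y down, z forward; pixel columns grow to the right and rows downward; lengths in m; the calibration is good to about 2 mm. A picture is of the moment at which its call begins: read the wrist's pose just before it. calibration takes no time and is no camera call.
- arm.finish_job(): hands the job in; it is judged then, once.
Trained networks look in the newest picture that a camera, given by its name, has taken for a name from the list of things; names that differ only in an ending like _2 or _b are one class to them, and where a whole thing is asked for, a point or a joint stands for the part that bears it (a point fixed in the world has none). Each returns a list of dicts, best first, with "score" (0 to 1); they miss things now and then, are a little off and sometimes report something else, mostly with a low value. They report only what shows in the picture. A call takes as long as a camera call. They do not tell look-alikes from the thing itself.
- optics.look_for(camera, label): "box" ([left, top, right, bottom] as shares, 0 to 1, of the picture: columns of its width, rows of its height, round what is visible of it).
The state is a dict: "clock": time; "joint_positions": joint angles; "qvel": joint speeds; "tau": joint torques, N m; "position": TCP position; "tcp_rot": TCP orientation; "force": force on the tool from outside, world axes, zero at the start; "ft_torque": the same for the moment, N m; "finger_gap": finger opening in m; "grip_force": force on a finger pad.
Only numpy, scipy, OpenCV 4.12 (cv2) and the standard library are available. Lean on these libraries where they do the work, as an engineer would, in place of code of your own. Each camera call takes 0.05 s, during which the arm holds its last target. There are 200 camera calls.

## Task

Stand the small steel basket upright in the free part of the white tray under the rail and let go of it. Then take the black grip of the sprung hook, pull the hook down, run it along until its point is under the basket's bail, and let it up slowly so that the basket is left hanging still over the tray with the hook fully retracted. Do not let the hook snap back, and leave the jar, the bottle and the bowl where they stand.

Things in the scene. Friction and masses are not known exactly. Their poses are not given: they have to be found in the camera images.
- station: Fixed drain station (tray, two posts, rail), origin on the bench under the middle of the rail. Its x points away from the robot (within 0.2 rad), y along the rail, z up. The posts (30 x 20 mm) are at y = +-285 mm, with feet 120 x 50 mm.
- tray_floor (a point): Centre of the white tray's inner floor, 5 mm above the bench, under the middle of the rail. Outside the tray is 150 mm (station x) by 340 mm (station y), rim 46 mm above the bench, walls 4 mm. Axes as the station's.
- rail_mid (a point): Middle of the underside of the aluminium rail, 465 mm above the bench, 35 mm high, 30 mm wide, along station y over the whole length of the tray's centre line: things set down below it are carried there with the tool leaning back towards the robot (20 to 50 degrees).
- carriage (a joint): Where the hook's carriage stands along the rail: station y of the hook rod's axis (m), -0.18 to 0.18. It runs with about 1 N of friction and stays where it is left; the hook and its grip can be slid aside when they hang over the place wanted for the basket.
- housing (a point): Centre of the underside of the grey spring housing that hangs from the carriage, on the rod's axis, 350 mm above the bench: 84 mm diameter, 102 mm high. It moves along the rail with the hook.
- hook (a joint): How far the hook is pulled down (m): 0 fully retracted, 0.10 at the lower stop. The spring pulls up with about 6 N when retracted and 11 N at the bottom (own weight allowed for); it flies up if let go while down. It still retracts fully with the basket on it.
- grip (a point): Centre of the black pull grip, an upright bar 16 mm in diameter, 64 mm long between end discs (26 mm below, 24 mm above), rigid with the hook, 60 mm in front (station -x) of the rod's axis; 270 mm above the bench when retracted. The housing overhangs, so take it with the tool leaning back 25 to 45 degrees. Axes as the station's. Moves with carriage and hook.
- bight (a point): Where a hung bar rests in the J-shaped hook of 10 mm round steel: on top of its lowest part, 165 mm above the bench when retracted. Shank centre at station y -17 mm from here, point at +19 mm; inside gap 26 mm. Underside 10 mm below. The J lies in the station y-z plane, open upward. A block 24 mm wide on the shank begins 66 mm above. Axes as the station's.
- hook_point (a point): Top of the hook's upturned point, on the station +y side of the shank (36 mm from the rod's axis), 189 mm above the bench when retracted. To hook on, lower the hook beside the bail on its station -y side till this is below the bar, then run it towards station +y.
- basket_centre (a point): Centre (half-way up the bowl) of the loose round steel basket, 0.28 to 0.45 kg: bowl 90 mm across at the rim, 80 at the foot, 38 mm high, this point 19 mm above its underside. Axes are the basket's own, z up; the bail lies in its x-z plane. Starts on the bench, left or right.
- bail_apex (a point): Middle of the bar at the top of the basket's bail, 120 mm above its underside. The bail is a rigid inverted V of 8 mm round bar in the basket's x-z plane, falling from here to the rim at x = +-43 mm, 86 mm lower. It is 8 mm thick along the basket's y and can be gripped just below the apex. The hook can catch it when the bail's plane stands across the rail (basket x along station x).
- jar_centre (a point): Centre of the glass jar with a red lid standing in the tray, anywhere along it: 56 mm diameter, 62 mm high. To be left alone.
- bottle_centre (a point): Centre of a clear bottle standing on the bench on the side across from the basket: 72 mm diameter, 170 mm high. To be left alone.
- dish_centre (a point): Centre (15 mm up) of a white bowl on the bench between the robot and the tray: 90 mm diameter, 30 mm high. To be left alone.
Things that resemble listed ones, but are neither listed nor needed, are in the scene too. Leave any yellow look-alike of the part that bears basket_centre alone.

How it is judged:
By the outcome, as a careful person would: the job done as asked, in the order asked, and still so for the second after the job is handed in, with the robot touching nothing.
It also fails if it takes over 72 s, if anything falls off the work surface, if the arm or the gripper's body presses on something with over 40 N, if the wrist force passes 120 N, or if a joint passes its speed limit or range.

## Working session

There is one attempt and no reset: what is moved stays moved. The work goes in short steps, Python scripts to look and compute and a tool call to move; the robot and the scene stay as the last step left them, time stands still between calls to the robot, and variables do not carry over. Pictures are saved under pics/ and viewed, at most 12 in all, crops included, and the job is handed in when it is done.

Besides the shell and the picture viewer there is one more tool, called after "Call:" as name(argument=value, ...) on one line, values as JSON. move_arm: Moves the arm, as the interface text tells. Its arguments: {"type":"object","properties":{"increments":{"type":"array","items":{"type":"array"}},"grip":{"type":"number"}},"required":["increments"]}

```bash
ls; mkdir -p pics; python3 - <<'E'
from workcell import readout, optics, arm
import cv2, numpy as np
print(readout.read_state()); print(arm.tcp_to_grasp, dir(arm))
for c in ["scene","side"]:
    im=optics.grab_frame(c); cv2.imwrite(f"pics/{c}0.png",im[:,:,::-1])
    k=optics.calibration(c); print(c,np.round(k["mtx"],1).tolist(),np.round(k["T"],4).tolist())
    for l in ["basket_centre","bail_apex","jar_centre","grip","bight","housing","rail_mid","dish_centre","bottle_centre","hook_point","tray_floor","station"]:
        print(l,[(round(d["score"],2),np.round(np.array(d["box"])*[560,420,560,420],1).tolist()) for d in optics.look_for(c,l)][:3])
im=optics.grab_frame("wrist"); cv2.imwrite("pics/wrist0.png",im[:,:,::-1])
print({k:np.round(v,4).tolist() for k,v in optics.calibration("wrist").items()})
E
```

```text
pics
{'clock': 0.0, 'joint_positions': array([ 1.08650705,  0.61591916, -0.01263471,  1.42492319,  0.00810912,
        1.10337506, -0.04041961]), 'qvel': array([ 0.00056896, -0.00024714, -0.0008442 , -0.00027127, -0.00193797,
        0.00094589, -0.00151015]), 'tau': array([ 1.07517564e-03, -4.58932257e+01,  2.08976758e-01, -1.65743834e+01,
       -6.12040143e-02,  2.04685796e-02,  2.05088268e-04]), 'position': array([ 0.28693851, -0.582345  ,  0.21747311]), 'tcp_rot': array([-1.24961056e-03,  9.73909481e-01,  2.26933176e-01, -3.09056765e-04]), 'force': array([0.64535345, 0.04324564, 0.42849867]), 'ft_torque': array([ 0.03164975,  0.00479896, -0.03241793]), 'grip_force': 0.0, 'finger_gap': 0.09321174272115458}
0.0188 ['PlanningError', '__class__', '__delattr__', '__dict__', '__dir__', '__doc__', '__eq__', '__format__', '__ge__', '__getattribute__', '__getstate__', '__gt__', '__hash__', '__init__', '__init_subclass__', '__le__', '__lt__', '__module__', '__ne__', '__new__', '__reduce__', '__reduce_ex__', '__repr__', '__setattr__', '__sizeof__', '__str__', '__subclasshook__', '__weakref
[... 1765 characters left out ...]
[(0.95, [147.9, 100.7, 294.6, 345.9]), (0.39, [315.4, 228.6, 337.5, 266.4])]
dish_centre [(0.63, [282.2, 288.9, 312.1, 313.6])]
bottle_centre [(0.66, [230.4, 321.8, 258.7, 382.7]), (0.61, [210.0, 264.6, 229.2, 290.9])]
hook_point [(0.67, [233.0, 180.7, 260.4, 233.4]), (0.38, [221.1, 121.3, 262.5, 232.9])]
tray_floor [(0.95, [149.4, 98.8, 298.7, 344.9])]
station [(0.68, [148.0, 100.9, 301.0, 345.6]), (0.55, [233.6, 184.8, 260.1, 236.5]), (0.27, [220.7, 121.1, 260.8, 236.9])]
{'mtx': [[308.3247, 0.0, 277.5052], [0.0, 308.3247, 211.951], [0.0, 0.0, 1.0]], 'T_tool_cam': [[0.0001, -0.9582, -0.2862, 0.0799], [1.0, 0.0002, -0.0003, 0.0001], [0.0003, -0.2862, 0.9582, -0.1678], [0.0, 0.0, 0.0, 1.0]]}
```

View pics/scene0.png

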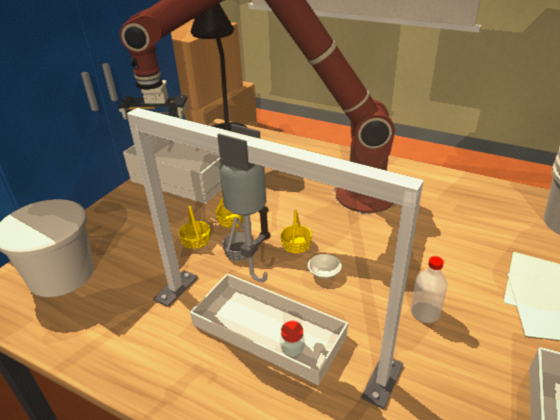

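View pics/side0.png

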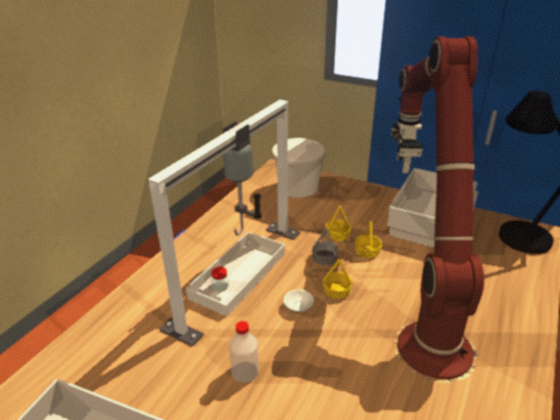

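The scene picture shows the tray (270,325) with the jar (291,338) at its near end, the hook/housing at (245,190), and basket-like things at (237,245) steel, (195,232), (228,212) and (296,235) yellow. In the side picture the steel one is at (325,248), the yellow ones at (340,226), (369,243) and (338,285). I choose the steel one.

```bash
cat > h.py <<'E'
from workcell import readout, optics, arm
import cv2, numpy as np
from scipy.spatial.transform import Rotation as R
CAL={c:optics.calibration(c) for c in ["scene","side","wrist"]}
def pose():
    s=readout.read_state(); T=np.eye(4); q=s["tcp_rot"]
    T[:3,:3]=R.from_quat([q[1],q[2],q[3],q[0]]).as_matrix(); T[:3,3]=s["position"]; return T
def camT(c,T=None):
    return CAL[c]["T"] if c!="wrist" else T@CAL[c]["T_tool_cam"]
def ray(c,uv,T=None):
    M=camT(c,T); d=M[:3,:3]@np.linalg.solve(CAL[c]["mtx"],[uv[0],uv[1],1.]); return M[:3,3],d/np.linalg.norm(d)
def onz(c,uv,z,T=None):
    o,d=ray(c,uv,T); return o+d*(z-o[2])/d[2]
def tri(*obs):
    A=np.zeros((3,3));b=np.zeros(3);P=[]
    for ob in obs:
        o,d=ray(*ob); Q=np.eye(3)-np.outer(d,d); A+=Q; b+=Q@o; P.append((o,Q))
    x=np.linalg.solve(A,b); return x,max(np.linalg.norm(Q@(x-o)) for o,Q in P)
def proj(c,X,T=None):
    M=np.linalg.inv(camT(c,T)); p=CAL[c]["mtx"]@(M[:3,:3]@np.asarray(X)+M[:3,3]); return p[:2]/p[2]
E
python3 - <<'E'
from h import *
np.set_printoptions(precision=4,suppress=True)
print("jar lid",tri(("scene",(292,327)),("side",(219,272))))
print("grip",tri(("scene",(265,222)),("side",(257,206))))
print("postL foot scene",onz("scene",(176,290),0.01),onz("scene",(384,382),0.01))
print("post feet side",onz("side",(181,335),0.01),onz("side",(282,231),0.01))
# rail top ends
print("rail end tops",tri(("scene",(134,112)),("side",(283,104))),tri(("scene",(415,185)),("side",(157,182))))
print("steel basket",onz("side",(325,249),.024),onz("scene",(236,248),.024))
print("yellow",onz("scene",(195,237),.024),onz("scene",(296,240),.024),onz("scene",(228,215),.024))
print("dish",onz("scene",(324,266),.02),"bottle",onz("scene",(427,312),.01))
a=cv2.imread("pics/scene0.png")[195:295,170:320];b=cv2.imread("pics/side0.png")[195:295,225:375]
cv2.imwrite("pics/crop1.png",np.hstack([cv2.resize(a,None,fx=2.6,fy=5*.8,interpolation=2),cv2.resize(b,None,fx=2.6,fy=4,interpolation=2)]))
E
```

```text
jar lid (array([0.6564, 0.0611, 0.0654]), np.float64(0.003291528243402955))
grip (array([ 0.5754, -0.0426,  0.2696]), np.float64(0.0006634779028935789))
postL foot scene [ 0.6364 -0.2885  0.01  ] [0.6588 0.2751 0.01  ]
post feet side [0.6392 0.2872 0.01  ] [ 0.6213 -0.2855  0.01  ]
rail end tops (array([ 0.6234, -0.304 ,  0.4922]), np.float64(0.004184091304079053)) (array([0.6472, 0.2724, 0.4927]), np.float64(0.0015173067106615892))
steel basket [ 0.4321 -0.2414  0.024 ] [ 0.4408 -0.2274  0.024 ]
yellow [ 0.4509 -0.362   0.024 ] [ 0.3362 -0.0904  0.024 ] [ 0.3186 -0.3338  0.024 ]
dish [0.3974 0.0238 0.02  ] bottle [0.4286 0.3091 0.01  ]
```

View pics/crop1.png

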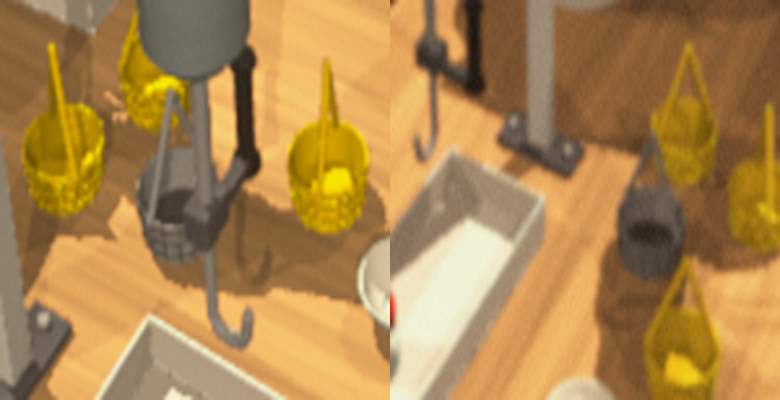

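View pics/wrist0.png

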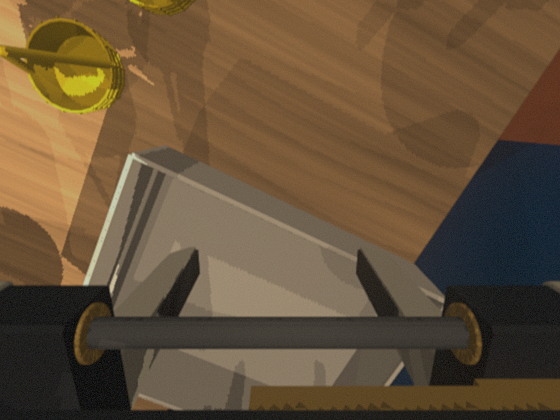

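The crop confirms it. The steel basket is the grey one in the middle, under the hook, with yellow look-alikes around it. The wrist picture shows only a yellow one and a crate. The move tool turns only about tool z, so I'll first see what the arm does with a pose slightly out of reach, over free space.

Call:
move_arm(increments=[[[0,50,-20],0],[[0,100,-40],0],[[0,150,-40],0],[[0,200,-40],0],[[0,240,-40],0]])

```text
clock: 1.98
position: [0.3784, -0.7736, 0.2504]
tcp_rot: [0.005, 0.975, 0.222, 0.007]
force: [-2.4, -2.6, -0.7]
finger_gap: 0.0928
grip_force: 0.0
```

```bash
python3 - <<'E'
from h import *
np.set_printoptions(precision=4,suppress=True)
s=readout.read_state(); print(s["clock"],s["joint_positions"],s["position"]); print(pose())
E
```

```text
1.975 [ 1.0584  1.1031  0.2779  0.3082 -0.2619  1.7281  0.0178] [ 0.3784 -0.7736  0.2504]
[[ 0.9015  0.4325  0.015   0.3784]
 [ 0.4327 -0.9015 -0.0072 -0.7736]
 [ 0.0104  0.013  -0.9999  0.2504]
 [ 0.      0.      0.      1.    ]]
```

Call:
move_arm(increments=[[[0,60,0],0],[[0,120,0],0],[[0,180,0],0],[[0,240,0],0],[[0,300,0],0]])

```text
clock: 2.6
position: [0.3887, -0.8066, 0.207]
tcp_rot: [0.03, 0.975, 0.222, 0.009]
force: [-0.6, -0.3, 0.1]
finger_gap: 0.0933
grip_force: 0.0
```

```bash
python3 - <<'E'
from h import *
np.set_printoptions(precision=4,suppress=True)
s=readout.read_state(); print(s["clock"],s["joint_positions"],s["position"]); print(pose())
E
```

```text
2.6 [ 0.9991  1.2537  1.3196  0.2622 -1.2596  1.7521  0.1347] [ 0.3887 -0.8066  0.207 ]
[[ 0.9015  0.4316  0.0304  0.3887]
 [ 0.4327 -0.8999 -0.0542 -0.8066]
 [ 0.004   0.062  -0.9981  0.207 ]
 [ 0.      0.      0.      1.    ]]
```

Call:
move_arm(increments=[[[0,-40,0],0],[[0,-80,0],0],[[0,-120,0],0],[[0,-120,0],0],[[0,-120,0],0]])

```text
clock: 3.22
position: [0.3368, -0.6995, 0.2009]
tcp_rot: [0.03, 0.975, 0.222, 0.01]
force: [0.7, 0.5, 0.1]
finger_gap: 0.0931
grip_force: 0.0
```

```bash
python3 - <<'E'
from h import *
np.set_printoptions(precision=4,suppress=True)
s=readout.read_state(); print(s["clock"],s["joint_positions"],s["position"]); print(pose())
E
```

```text
3.225 [ 0.6706  1.0937  1.3019  1.0828 -1.0681  1.5279  0.5667] [ 0.3368 -0.6995  0.2009]
[[ 0.9015  0.4315  0.0336  0.3368]
 [ 0.4327 -0.8999 -0.0541 -0.6995]
 [ 0.0069  0.0633 -0.998   0.2009]
 [ 0.      0.      0.      1.    ]]
```

Overreach tilts the tool, and the tilt stays in the commanded pose, so I can build up the lean that way. I'll fit a kinematic model from the recorded states to plan it.

```bash
cat > fk.py <<'E'
import numpy as np
from scipy.spatial.transform import Rotation as R
from scipy.optimize import least_squares
D=[([1.0865,.61592,-.01263,1.42492,.00811,1.10338,-.04042],[.28694,-.58235,.21747],[-.00125,.97391,.22693,-.00031]),
([1.0584,1.1031,.2779,.3082,-.2619,1.7281,.0178],[.3784,-.7736,.2504],None,[[.9015,.4325,.0150],[.4327,-.9015,-.0072],[.0104,.0130,-.9999]]),
([.9991,1.2537,1.3196,.2622,-1.2596,1.7521,.1347],[.3887,-.8066,.2070],None,[[.9015,.4316,.0304],[.4327,-.8999,-.0542],[.0040,.0620,-.9981]]),
([.6706,1.0937,1.3019,1.0828,-1.0681,1.5279,.5667],[.3368,-.6995,.2009],None,[[.9015,.4315,.0336],[.4327,-.8999,-.0541],[.0069,.0633,-.9980]])]
def Rm(d): return R.from_quat(np.roll(d[2],-1)).as_matrix() if d[2] is not None else np.array(d[3])
def fk(q,p,sg,joints=False):
    h,L1,L2,L3,a,b,c,c1,c7,a1=p; T=np.eye(4); P=[]
    def tr(x,z): 
        M=np.eye(4); M[0,3]=x;M[2,3]=z; return M
    def ro(ax,t):
        M=np.eye(4); M[:3,:3]=R.from_euler(ax,t).as_matrix(); return M
    T=ro('z',sg[0]*q[0]+c1)@tr(a1,h)@ro('y',q[1])@tr(a,L1);P.append(T[:3,3])
    T=T@ro('z',sg[1]*q[2])@ro('y',q[3])@tr(b,L2);P.append(T[:3,3])
    T=T@ro('z',sg[2]*q[4])@ro('y',q[5])@tr(c,L3)@ro('z',sg[3]*q[6]+c7)
    return (T,P) if joints else T
def fit():
    best=None
    import itertools
    for sg in itertools.product([1,-1],repeat=4):
      for c7 in [0,np.pi/2,np.pi,-np.pi/2]:
        def f(p):
            r=[]
            for d in D:
                T=fk(d[0],p,sg); r+=list(T[:3,3]-d[1]); r+=list(.3*(T[:3,:3]-Rm(d)).ravel())
            return np.array(r)
        s=least_squares(f,[.36,.42,.4,.25,0,0,0,0,c7,0])
        if best is None or s.cost<best[0]: best=(s.cost,s.x,sg,f)
    return best
if __name__=="__main__":
    b=fit(); np.set_printoptions(precision=4,suppress=True); print(b[0],b[1],b[2]); print(b[3](b[1]))
    np.savez("fk.npz",p=b[1],sg=b[2])
    for d in D: print(np.array(fk(d[0],b[1],b[2],True)[1]))
E
python3 fk.py
```

```text
2.6120601119972464e-05 [ 0.1904  0.5145  0.3357  0.2747 -0.045  -0.0084 -0.0341 -0.0286  1.5422
  0.0533] (-1, -1, -1, -1)
[ 0.0035  0.0004 -0.0004  0.     -0.      0.     -0.     -0.      0.
  0.     -0.      0.     -0.002   0.0015  0.0028  0.      0.     -0.0001
 -0.     -0.     -0.0001 -0.0001  0.0001  0.     -0.0003 -0.0037 -0.0023
  0.      0.     -0.0005 -0.      0.     -0.0003 -0.0005  0.      0.
 -0.0004  0.0024 -0.      0.     -0.     -0.0005 -0.     -0.     -0.0003
 -0.0005  0.      0.    ]
[[ 0.1381 -0.2819  0.6364]
 [ 0.2753 -0.5522  0.4918]]
[[ 0.229  -0.4359  0.4625]
 [ 0.359  -0.7386  0.5274]]
[[ 0.273  -0.4522  0.3936]
 [ 0.371  -0.7625  0.4767]]
[[ 0.3749 -0.3152  0.4667]
 [ 0.3327 -0.6483  0.4733]]
```

```bash
cat > sim.py <<'E'
import numpy as np
from fk import fk
from scipy.spatial.transform import Rotation as R
z=np.load("fk.npz"); P,SG=z["p"],z["sg"]
lo=np.array([-3.12,-.3,-1.34,.26,-1.36,.01,-2.84]);hi=np.array([3.12,2.06,1.32,2.42,4.5,1.98,2.84])
F=lambda q:fk(q,P,SG)
def err(q,T,w): 
    C=F(q); return np.r_[T[:3,3]-C[:3,3],w*R.from_matrix(T[:3,:3]@C[:3,:3].T).as_rotvec()]
def ik(q,T,w=.3,lam=.02,n=40):
    for _ in range(n):
        e=err(q,T,w); J=np.array([(err(q+1e-5*d,T,w)-e)/-1e-5 for d in np.eye(7)]).T
        q=np.clip(q+np.clip(J.T@np.linalg.solve(J@J.T+lam**2*np.eye(6),e),-.2,.2),lo,hi)
    return q
def elbow(q): return fk(q,P,SG,True)[1]
def path(q,X,Rm=None,n=10,**k):
    T=F(q); x0=T[:3,3].copy()
    if Rm is not None: T[:3,:3]=Rm
    for t in np.linspace(0,1,n+1)[1:]:
        T[:3,3]=x0+t*(np.array(X)-x0); q=ik(q,T,**k)
    return q
E
python3 - <<'E'
from sim import *
np.set_printoptions(precision=3,suppress=True)
q3=np.array([.9991,1.2537,1.3196,.2622,-1.2596,1.7521,.1347]);q4=np.array([.6706,1.0937,1.3019,1.0828,-1.0681,1.5279,.5667])
print("sim call3",path(q3,[.3368,-.6995,.2009]))
a=path(q4,[.40,-.24,.26]);print("to basket",a,F(a)[:3,3],np.array(elbow(a)))
c=path(q4,[.30,-.5,.45]);c=path(c,[.45,0.05,.6]);print("over",c,F(c)[:3,3],np.array(elbow(c)))
E
```

```text
sim call3 [ 0.673  1.104  1.32   1.072 -1.082  1.541  0.567]
to basket [-0.375  0.523  1.32   1.899 -0.565  1.1    0.03 ] [ 0.4  -0.24  0.26] [[ 0.255  0.092  0.659]
 [ 0.378 -0.193  0.532]]
over [-0.748  0.311  1.056  0.851 -0.259  1.98  -0.975] [0.474 0.046 0.606] [[0.126 0.111 0.694]
 [0.407 0.071 0.874]]
```

Call:
move_arm(increments=[[[38,-46,-12],0],[[76,-92,-24],0],[[114,-138,-36],0],[[152,-184,-48],0],[[190,-230,-60],0]])

```text
clock: 3.85
position: [0.4087, -0.4079, 0.2486]
tcp_rot: [0.032, 0.974, 0.222, 0.009]
force: [0.6, 0.3, 0.6]
finger_gap: 0.0927
grip_force: 0.0
```

Call:
move_arm(increments=[[[38,-46,-5],0],[[76,-92,-10],0],[[114,-138,-15],0],[[126,-150,-15],0],[[126,-150,-15],0]])

```text
clock: 4.47
position: [0.4572, -0.2177, 0.2543]
tcp_rot: [0.032, 0.974, 0.222, 0.01]
force: [-0.4, -0.0, -1.2]
finger_gap: 0.0929
grip_force: 0.0
```

```bash
python3 - <<'E'
from h import *
np.set_printoptions(precision=4,suppress=True)
s=readout.read_state(); print(s["clock"],s["joint_positions"]); T=pose(); print(T)
im=optics.grab_frame("wrist"); cv2.imwrite("pics/w1.png",im[:,:,::-1])
for l in ["basket_centre","bail_apex"]:
    for d in optics.look_for("wrist",l)[:4]:
        b=np.array(d["box"])*[560,420,560,420]; c=((b[0]+b[2])/2,(b[1]+b[3])/2); print(l,round(d["score"],2),b.round(),onz("wrist",c,.05,T))
E
```

```text
4.475 [-0.4097  0.622   1.3077  1.8436 -0.6536  1.131  -0.0095]
[[ 0.9011  0.4323  0.0332  0.4572]
 [ 0.4336 -0.8993 -0.0575 -0.2177]
 [ 0.005   0.0662 -0.9978  0.2543]
 [ 0.      0.      0.      1.    ]]
basket_centre 0.98 [229. 173. 301. 248.] [ 0.4308 -0.228   0.05  ]
basket_centre 0.98 [328. 210. 399. 272.] [ 0.4474 -0.3641  0.05  ]
basket_centre 0.93 [261. 274. 327. 356.] [ 0.31   -0.3295  0.05  ]
basket_centre 0.67 [101. 199. 178. 272.] [ 0.3362 -0.0991  0.05  ]
bail_apex 0.97 [102. 202. 178. 269.] [ 0.3368 -0.0996  0.05  ]
bail_apex 0.92 [228. 171. 301. 244.] [ 0.4341 -0.2258  0.05  ]
bail_apex 0.88 [327. 208. 396. 272.] [ 0.4472 -0.3605  0.05  ]
```

View pics/w1.png

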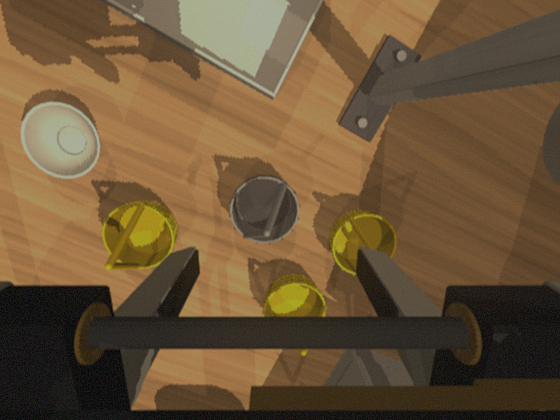

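The wrist picture shows the steel basket at (265,209), with its bail bar from (286,184) on the rim to about (267,236). The yellow ones are at (140,238), (363,242) and (297,300).

```bash
python3 - <<'E'
from h import *
np.set_printoptions(precision=3,suppress=True)
T=np.array([[.9011,.4323,.0332,.4572],[.4336,-.8993,-.0575,-.2177],[.005,.0662,-.9978,.2543],[0,0,0,1]])
from scipy.optimize import least_squares
rim=(265,209)
c0=onz("wrist",rim,.038,T); ap=onz("wrist",(267,236),.12,T); print("rim c",c0,"apex ray z.12",ap)
for leg,z in [((286,184),.034)]: f=onz("wrist",leg,z,T); print("foot",f,np.degrees(np.arctan2(*(f-c0)[[1,0]])),np.linalg.norm((f-c0)[:2]))
for psi in range(0,180,15):
    d=np.array([np.cos(np.radians(psi)),np.sin(np.radians(psi)),0])*.043
    c=np.array([c0[0],c0[1],0]); print(psi,[proj("wrist",c+v,T).round() for v in (d+[0,0,.034],-d+[0,0,.034],[0,0,.12])])
im=cv2.imread("pics/w1.png")[150:270,205:325]; cv2.imwrite("pics/w1c.png",cv2.resize(im,(600,600),interpolation=cv2.INTER_CUBIC))
E
```

```text
rim c [ 0.43  -0.229  0.038] apex ray z.12 [ 0.424 -0.231  0.12 ]
foot [ 0.47  -0.24   0.034] -15.16691059882015 0.041901313387248805
0 [array([279., 179.]), array([251., 236.]), array([267., 230.])]
15 [array([271., 176.]), array([259., 239.]), array([267., 230.])]
30 [array([262., 176.]), array([268., 239.]), array([267., 230.])]
45 [array([253., 178.]), array([276., 237.]), array([267., 230.])]
60 [array([245., 182.]), array([283., 233.]), array([267., 230.])]
75 [array([239., 187.]), array([290., 228.]), array([267., 230.])]
90 [array([234., 195.]), array([294., 221.]), array([267., 230.])]
105 [array([232., 203.]), array([297., 213.]), array([267., 230.])]
120 [array([232., 211.]), array([298., 205.]), array([267., 230.])]
135 [array([234., 219.]), array([296., 197.]), array([267., 230.])]
150 [array([238., 226.]), array([292., 190.]), array([267., 230.])]
165 [array([244., 232.]), array([286., 183.]), array([267., 230.])]
```

View pics/w1c.png

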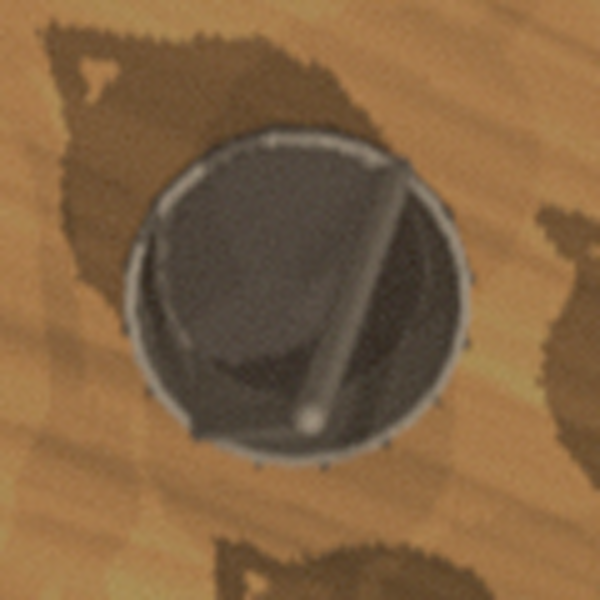

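```bash
cat > lean.py <<'E'
from sim import *
def desc(T):
    z=T[:3,2]; return "lean %.1f az %.1f  xaz %.1f  yz %.3f"%(np.degrees(np.arccos(-z[2])),np.degrees(np.arctan2(z[1],z[0])),np.degrees(np.arctan2(T[1,0],T[0,0])),T[2,1])
E
python3 - <<'E'
from lean import *
np.set_printoptions(precision=3,suppress=True)
q0=np.array([-.4097,.622,1.3077,1.8436,-.6536,1.131,-.0095])
T=F(q0); R1=T[:3,:3]@R.from_euler('z',.62).as_matrix()
for w in (.2,.5):
  for X in ([.45,-.1,.5],[.38,-.07,.5],[.5,-.05,.55],[.45,-.2,.5]):
    q=path(q0,X,R1,w=w); print("w",w,X,q,desc(F(q)),F(q)[:3,3])
    for k in range(6):
        T=F(q); q=path(q,T[:3,3]+[0.0,0,.15],n=5,w=w); T=F(q)
        print("   ",desc(T),T[:3,3],q)
E
```

```text
w 0.2 [0.45, -0.1, 0.5] [-0.698  0.322  1.32   1.262 -0.287  1.727 -1.197] lean 3.8 az -61.6  xaz -9.8  yz 0.052 [ 0.45 -0.1   0.5 ]
    lean 22.1 az -27.3  xaz -8.1  yz 0.115 [ 0.524 -0.127  0.693] [-0.045  0.342  0.548  0.468 -0.189  1.98  -1.403]
    lean 22.2 az -22.0  xaz -13.5  yz 0.051 [ 0.605 -0.184  0.664] [ 0.216  0.518  0.19   0.26  -0.105  1.98  -1.516]
    lean 13.9 az -21.2  xaz -16.1  yz 0.021 [ 0.66  -0.214  0.576] [ 0.268  0.66   0.079  0.26  -0.048  1.98  -1.555]
    lean 9.0 az -20.7  xaz -17.0  yz 0.010 [ 0.688 -0.228  0.52 ] [ 0.285  0.745  0.031  0.26  -0.018  1.98  -1.571]
    lean 5.2 az -20.8  xaz -17.4  yz 0.005 [ 0.706 -0.237  0.475] [ 0.292  0.812  0.016  0.26  -0.009  1.98  -1.577]
    lean 2.4 az -21.7  xaz -17.6  yz 0.003 [ 0.718 -0.242  0.441] [ 0.295  0.86   0.009  0.26  -0.005  1.98  -1.58 ]
w 0.2 [0.38, -0.07, 0.5] [-1.093  0.059  1.319  1.384 -0.008  1.698 -1.519] lean 3.8 az -61.6  xaz -9.8  yz 0.052 [ 0.38 -0.07  0.5 ]
    lean 17.9 az -31.0  xaz -8.5  yz 0.112 [ 0.439 -0.094  0.679] [-0.477  0.211  0.992  0.723 -0.18   1.98  -1.359]
    lean 28.
[... 4899 characters left out ...]
lean 27.6 az -33.4  xaz -6.7  yz 0.188 [ 0.535 -0.246  0.714] [ 0.282  0.435  0.401  0.26  -0.208  1.98  -1.258]
    lean 18.5 az -31.2  xaz -12.8  yz 0.096 [ 0.589 -0.301  0.627] [ 0.412  0.58   0.126  0.26  -0.072  1.98  -1.343]
    lean 11.3 az -30.8  xaz -14.8  yz 0.053 [ 0.629 -0.331  0.547] [ 0.444  0.705  0.047  0.26  -0.027  1.98  -1.369]
    lean 4.6 az -32.6  xaz -15.6  yz 0.024 [ 0.66  -0.351  0.468] [ 0.454  0.821  0.026  0.26  -0.015  1.98  -1.378]
    lean 1.2 az -39.5  xaz -15.9  yz 0.008 [ 0.673 -0.36   0.426] [ 0.46   0.881  0.015  0.26  -0.008  1.98  -1.383]
    lean 1.3 az 158.5  xaz -16.1  yz -0.002 [ 0.681 -0.366  0.395] [ 0.462  0.925  0.01   0.26  -0.005  1.98  -1.386]
```

Call:
move_arm(increments=[[[5,-38,-47],0.15],[[9,-76,-94],0.3],[[14,-114,-140],0.45],[[19,-152,-186],0.62],[[24,-190,-232],0.62]])

```text
clock: 5.25
position: [0.4078, -0.0759, 0.4119]
tcp_rot: [0.025, 0.997, -0.065, 0.017]
force: [-0.2, 1.3, 0.4]
finger_gap: 0.0931
grip_force: 0.0
```

```bash
cat > st.py <<'E'
from h import *
from lean import desc
np.set_printoptions(precision=3,suppress=True)
s=readout.read_state(); print(s["clock"],s["joint_positions"]); T=pose(); print(T); print(desc(T))
E
python3 st.py; python3 - <<'E'
from lean import *
from h import readout
np.set_printoptions(precision=3,suppress=True)
q0=readout.read_state()["joint_positions"]
for d in ([0,0,.15],[-.03,.05,.15],[-.03,.1,.1],[0,.05,.15],[-.06,.05,.15]):
    q=q0
    for k in range(3):
        q=path(q,F(q)[:3,3]+d,n=5); print(d,desc(F(q)),F(q)[:3,3],q)
E
```

```text
5.25 [-1.02   0.15   1.311  1.726 -0.106  1.333 -1.393]
[[ 0.991 -0.13   0.03   0.408]
 [-0.128 -0.99  -0.053 -0.076]
 [ 0.037  0.049 -0.998  0.412]
 [ 0.     0.     0.     1.   ]]
lean 3.5 az -60.1  xaz -7.4  yz 0.049
[0, 0, 0.15] lean 3.5 az -61.7  xaz -7.4  yz 0.050 [ 0.399 -0.065  0.527] [-0.941  0.165  1.318  1.265 -0.125  1.785 -1.36 ]
[0, 0, 0.15] lean 34.9 az -20.5  xaz -3.9  yz 0.136 [ 0.511 -0.095  0.777] [-0.049  0.315  0.525  0.26  -0.218  1.98  -1.435]
[0, 0, 0.15] lean 24.3 az -17.3  xaz -12.6  yz 0.031 [ 0.595 -0.152  0.685] [ 0.179  0.48   0.172  0.26  -0.104  1.98  -1.546]
[-0.03, 0.05, 0.15] lean 3.5 az -61.7  xaz -7.4  yz 0.050 [ 0.369 -0.015  0.527] [-1.276  0.017  1.296  1.305  0.037  1.8   -1.671]
[-0.03, 0.05, 0.15] lean 29.7 az -12.6  xaz -5.9  yz 0.050 [0.444 0.025 0.755] [-0.696  0.197  0.957  0.515 -0.186  1.98  -1.599]
[-0.03, 0.05, 0.15] lean 30.8 az -3.9  xaz -19.2  yz -0.117 [0.559 0.009 0.744] [-0.158  0.378  0.403  0.26  -0.236  1.98  -1.846]
[-0.03, 0.1, 0.1] lean 3.5 az -61.7  xaz -7.4  yz 0.050 [0.369 0.035 0.477] [-1.417 -0.027  1.232  1.464  0.08
[... 343 characters left out ...]
0.527] [-1.084  0.154  1.317  1.269 -0.107  1.791 -1.499]
[0, 0.05, 0.15] lean 34.7 az -7.5  xaz -6.6  yz 0.007 [0.521 0.031 0.775] [-0.301  0.321  0.542  0.26  -0.218  1.98  -1.674]
[0, 0.05, 0.15] lean 24.1 az -2.4  xaz -18.2  yz -0.103 [0.617 0.03  0.683] [-0.146  0.487  0.274  0.26  -0.164  1.98  -1.894]
[-0.06, 0.05, 0.15] lean 3.5 az -61.7  xaz -7.4  yz 0.050 [ 0.339 -0.015  0.527] [-1.328 -0.136  1.094  1.333  0.187  1.849 -1.884]
[-0.06, 0.05, 0.15] lean 28.5 az -7.5  xaz -6.6  yz 0.007 [0.383 0.035 0.75 ] [-1.151  0.082  1.188  0.634 -0.038  1.98  -1.695]
[-0.06, 0.05, 0.15] lean 37.2 az 1.9  xaz -21.0  yz -0.193 [0.493 0.027 0.797] [-0.205  0.264  0.41   0.26  -0.257  1.98  -1.888]
```

Call:
move_arm(increments=[[[-10,-12,-50],0],[[-20,-25,-100],0],[[-30,-40,-150],0],[[-30,-40,-150],0],[[-30,-40,-150],0]])

```text
clock: 5.88
position: [0.3787, -0.025, 0.5568]
tcp_rot: [0.025, 0.998, -0.062, 0.016]
force: [-0.8, -1.0, -0.1]
finger_gap: 0.093
grip_force: 0.0
```

Call:
move_arm(increments=[[[-10,-12,-50],0],[[-20,-25,-100],0],[[-30,-40,-150],0],[[-40,-40,-190],0],[[-40,-40,-230],0]])

```text
clock: 6.5
position: [0.3702, 0.0083, 0.6531]
tcp_rot: [0.024, 0.997, -0.071, 0.027]
force: [-0.5, -0.0, 0.9]
finger_gap: 0.0927
grip_force: 0.0
```

```bash
python3 st.py
```

```text
6.5 [-1.159  0.042  1.124  1.093  0.016  1.981 -1.741]
[[ 0.989 -0.142  0.051  0.37 ]
 [-0.14  -0.989 -0.051  0.008]
 [ 0.058  0.043 -0.997  0.653]
 [ 0.     0.     0.     1.   ]]
lean 4.2 az -44.8  xaz -8.0  yz 0.043
```

Call:
move_arm(increments=[[[0,0,-50],0],[[0,0,-100],0],[[0,0,-150],0],[[0,0,-200],0],[[0,0,-250],0]])

```text
clock: 7.12
position: [0.3799, 0.011, 0.6724]
tcp_rot: [0.021, 0.996, -0.065, 0.054]
force: [-0.7, -0.2, 0.3]
finger_gap: 0.093
grip_force: 0.0
```

```bash
python3 st.py
```

```text
7.125 [-1.284  0.072  1.319  1.035 -0.026  1.981 -1.682]
[[ 0.986 -0.131  0.106  0.38 ]
 [-0.127 -0.991 -0.049  0.011]
 [ 0.111  0.035 -0.993  0.672]
 [ 0.     0.     0.     1.   ]]
lean 6.7 az -24.8  xaz -7.3  yz 0.035
```

Call:
move_arm(increments=[[[6,0,-62],0],[[12,0,-125],0],[[18,0,-187],0],[[24,0,-250],0],[[30,0,-310],0]])

```text
clock: 7.75
position: [0.3887, 0.0129, 0.696]
tcp_rot: [0.018, 0.994, -0.058, 0.087]
force: [-0.5, 0.2, -0.3]
finger_gap: 0.0933
grip_force: 0.0
```

Call:
move_arm(increments=[[[10,0,-62],0],[[20,0,-125],0],[[30,0,-187],0],[[40,0,-250],0],[[50,0,-310],0]])

```text
clock: 8.38
position: [0.3941, 0.0098, 0.72]
tcp_rot: [0.016, 0.991, -0.057, 0.118]
force: [-0.1, 0.0, -0.7]
finger_gap: 0.0932
grip_force: 0.0
```

```bash
python3 st.py
```

```text
8.375 [-1.266  0.071  1.319  0.904 -0.038  1.982 -1.66 ]
[[ 0.965 -0.116  0.233  0.394]
 [-0.109 -0.993 -0.044  0.01 ]
 [ 0.237  0.018 -0.971  0.72 ]
 [ 0.     0.     0.     1.   ]]
lean 13.7 az -10.8  xaz -6.4  yz 0.018
```

Lean is growing about 3.5° per call in the right direction, so I'll continue.

Call:
move_arm(increments=[[[15,0,-60],0],[[30,0,-120],0],[[45,0,-180],0],[[60,0,-240],0],[[75,0,-300],0]])

```text
clock: 9.0
position: [0.3964, 0.0063, 0.7443]
tcp_rot: [0.015, 0.987, -0.056, 0.15]
force: [-0.3, -0.7, -0.3]
finger_gap: 0.093
grip_force: 0.0
```

Call:
move_arm(increments=[[[18,0,-60],0],[[36,0,-120],0],[[54,0,-180],0],[[72,0,-240],0],[[90,0,-300],0]])

```text
clock: 9.62
position: [0.4014, 0.0016, 0.7689]
tcp_rot: [0.013, 0.982, -0.055, 0.182]
force: [-0.5, 0.4, -0.9]
finger_gap: 0.0927
grip_force: 0.0
```

Call:
move_arm(increments=[[[22,0,-58],0],[[44,0,-116],0],[[66,0,-174],0],[[88,0,-232],0],[[110,0,-290],0]])

```text
clock: 10.25
position: [0.4008, -0.0026, 0.7939]
tcp_rot: [0.013, 0.975, -0.054, 0.214]
force: [-0.8, 0.2, 0.2]
finger_gap: 0.0933
grip_force: 0.0
```

```bash
python3 st.py
```

```text
10.25 [-1.252  0.054  1.318  0.714 -0.029  1.982 -1.645]
[[ 0.902 -0.111  0.416  0.401]
 [-0.1   -0.994 -0.048 -0.003]
 [ 0.419  0.002 -0.908  0.794]
 [ 0.     0.     0.     1.   ]]
lean 24.8 az -6.6  xaz -6.3  yz 0.002
```

Call:
move_arm(increments=[[[26,0,-56],0],[[52,0,-112],0],[[78,0,-168],0],[[104,0,-224],0],[[130,0,-280],0]])

```text
clock: 10.88
position: [0.3999, -0.0072, 0.8188]
tcp_rot: [0.012, 0.968, -0.053, 0.246]
force: [0.6, 0.4, -0.0]
finger_gap: 0.0932
grip_force: 0.0
```

```bash
python3 st.py; python3 - <<'E'
from lean import *
from h import readout
np.set_printoptions(precision=3,suppress=True)
q=readout.read_state()["joint_positions"]; T0=F(q); ez=T0[:3,2]
def go(q,X,n=15):
    q=path(q,X,T0[:3,:3],n=n,w=.5); T=F(q); print(np.array(X),"err",1e3*(T[:3,3]-X),desc(T),q,"E",elbow(q)[0],"W",elbow(q)[1]); return q
g=lambda X:np.array(X)+.019*ez
q=go(q,[.36,-.12,.45]); 
a=go(q,g([.37,-.23,.25])); a=go(a,g([.43,-.23,.112]));
b=go(a,g([.43,-.23,.22]));b=go(b,g([.636,-.05,.22]));b=go(b,g([.636,-.05,.115]));
c=go(q,g([.50,-.0,.28]));c=go(c,g([.575,-.04,.27]));c=go(c,g([.575,-.04,.19]));c=go(c,g([.575,.1,.27]));c=go(c,g([.56,-.12,.19]))
E
```

```text
10.875 [-1.243  0.049  1.318  0.65  -0.03   1.982 -1.637]
[[ 0.874 -0.109  0.474  0.4  ]
 [-0.097 -0.994 -0.05  -0.007]
 [ 0.477 -0.002 -0.879  0.819]
 [ 0.     0.     0.     1.   ]]
lean 28.5 az -6.0  xaz -6.3  yz -0.002
[ 0.36 -0.12  0.45] err [ 1.421  0.611 -1.38 ] lean 28.2 az -8.0  xaz -6.0  yz 0.014 [-0.436 -0.3    0.549  1.836  0.165  1.072 -1.59 ] E [-0.13  -0.056  0.669] W [ 0.203 -0.098  0.675]
[ 0.379 -0.231  0.233] err [-0. -0.  0.] lean 28.5 az -7.7  xaz -6.1  yz 0.011 [-0.25   0.219  1.053  2.257 -0.994  0.584 -0.125] E [0.118 0.027 0.702] W [ 0.25  -0.18   0.473]
[ 0.439 -0.231  0.095] err [-515.823 -164.901   -6.206] lean 103.2 az -41.8  xaz 56.3  yz 0.827 [ 3.12  2.06 -1.34  2.42 -1.36  0.01  2.84] E [-0.529  0.004 -0.012] W [-0.288 -0.22   0.058]
[ 0.439 -0.231  0.203] err [-515.823 -164.901 -114.206] lean 103.2 az -41.8  xaz 56.3  yz 0.827 [ 3.12  2.06 -1.34  2.42 -1.36  0.01  2.84] E [-0.529  0.004 -0.012] W [-0.288 -0.22   0.058]
[ 0.645 -0.051  0.203] err [-721.823 -344.901 -114.206] lean 103.2 az -41.8  xaz 56.3  yz 0.827 [ 3.12  2.06 -1.34  2.42 -1.36  0.01  2
[... 420 characters left out ...]
 0.584 -0.041  0.253] err [-0. -0. -0.] lean 28.5 az -7.7  xaz -6.1  yz 0.011 [-0.251  0.327  0.354  1.981 -0.252  0.363 -1.411] E [0.172 0.039 0.692] W [ 0.426 -0.014  0.479]
[ 0.584 -0.041  0.173] err [0. 0. 0.] lean 28.5 az -7.7  xaz -6.1  yz 0.011 [-0.122  0.45   0.175  2.111 -0.358  0.096 -1.316] E [0.236 0.022 0.673] W [ 0.427 -0.011  0.399]
[0.584 0.099 0.253] err [ 0. -0.  0.] lean 28.5 az -7.7  xaz -6.1  yz 0.011 [-0.723  0.388  0.617  1.95  -0.206  0.395 -1.705] E [0.159 0.132 0.684] W [0.424 0.116 0.479]
[ 0.569 -0.121  0.173] err [ 0. -0. -0.] lean 28.5 az -7.7  xaz -6.1  yz 0.011 [ 0.159  0.438  0.019  2.118 -0.427  0.098 -1.091] E [ 0.227 -0.043  0.675] W [ 0.415 -0.084  0.4  ]
```

```bash
cat > feas.py <<'E'
from lean import *
from scipy.optimize import least_squares
rng=np.random.default_rng(0)
def gik(T,n=12,q0=None):
    best=None
    for k in range(n):
        x0=rng.uniform([-1.5,0,-1.3,1,-1.3,.05,-2.5],[1.5,1.3,1.3,2.4,1.3,1.5,2.5]) if (k or q0 is None) else np.clip(q0,lo+.001,hi-.001)
        s=least_squares(lambda q:err(q,T,.3),x0,bounds=(lo,hi),max_nfev=60)
        if best is None or s.cost<best.cost: best=s
        if best.cost<1e-7: break
    return best.x,np.sqrt(2*best.cost)
def Tl(l,az,X,graspoff=.019):
    l,az=np.radians(l),np.radians(az); z=np.array([np.sin(l)*np.cos(az),np.sin(l)*np.sin(az),-np.cos(l)])
    y=np.array([np.sin(az),-np.cos(az),0]); x=np.cross(y,z); T=np.eye(4); T[:3,:3]=np.c_[x,y,z]; T[:3,3]=np.array(X)+graspoff*z; return T
E
python3 - <<'E'
from feas import *
np.set_printoptions(precision=3,suppress=True)
for l in (20,28.5):
  for X in ([.43,-.23,.112],[.43,-.23,.13],[.46,-.23,.112],[.5,-.23,.112],[.636,-.05,.118],[.64,-.1,.118],[.575,-.04,.185],[.575,-.12,.185],[.575,-.12,.17]):
    q,e=gik(Tl(l,-6,X)); print(l,X,"err",round(1e3*e,1),q)
E
```

```text
20 [0.43, -0.23, 0.112] err 0.0 [ 0.82   0.549 -0.328  2.297  0.811  0.011 -1.922]
20 [0.43, -0.23, 0.13] err 0.0 [ 0.508  0.464 -0.043  2.264 -0.9    0.145 -0.326]
20 [0.46, -0.23, 0.112] err 0.0 [ 0.132  0.578  0.462  2.183 -1.346  0.393  0.073]
20 [0.5, -0.23, 0.112] err 0.0 [ 0.285  0.579  0.178  2.112 -1.05   0.245 -0.256]
20 [0.636, -0.05, 0.118] err 0.0 [ 0.026  0.656  0.029  1.92  -0.035  0.217 -1.597]
20 [0.64, -0.1, 0.118] err 0.0 [ 0.386  0.7   -0.361  1.871  0.706  0.319 -2.173]
20 [0.575, -0.04, 0.185] err 0.0 [-0.239  0.486  0.367  2.002 -0.47   0.364 -1.203]
20 [0.575, -0.12, 0.185] err 0.0 [ 0.458  0.502 -0.362  1.974  0.399  0.368 -1.858]
20 [0.575, -0.12, 0.17] err 0.0 [ 0.704  0.62  -0.745  1.972  0.926  0.488 -2.333]
28.5 [0.43, -0.23, 0.112] err 0.0 [ 1.017  0.612 -0.585  2.258  2.404  0.126  2.813]
28.5 [0.43, -0.23, 0.13] err 0.0 [ 0.951  0.54  -0.484  2.222  2.564  0.015  2.627]
28.5 [0.46, -0.23, 0.112] err 0.0 [ 0.923  0.618 -0.504  2.192  2.359  0.082  2.826]
28.5 [0.5, -0.23, 0.112] err 0.0 [ 1.172  0.902 -1.103  2.174  1.785  0.592 -2.839]
28.5 [0.636, -0.05, 0.118] err 0.0 [-0.069  0.662  0.087  1.981 -1.104  0.012 -0.588]
28.5 [0.64, -0.1, 0.118] err 0.0 [ 0.084  0.668  0.006  1.969 -0.889  0.012 -0.701]
28.5 [0.575, -0.04, 0.185] err 0.0 [-0.287  0.484  0.385  2.085 -0.973  0.176 -0.735]
28.5 [0.575, -0.12, 0.185] err 0.0 [-0.218  0.524  0.544  2.038 -1.202  0.343 -0.381]
28.5 [0.575, -0.12, 0.17] err 0.0 [ 0.229  0.497 -0.072  2.11  -0.31   0.042 -1.194]
```

```bash
python3 - <<'E'
from feas import *
from h import readout
np.set_printoptions(precision=3,suppress=True)
q=readout.read_state()["joint_positions"]; T0=F(q)
def go(q,X,n=5):
    q=path(q,X,n=n,w=.5,lam=.05); T=F(q); print(np.array(X),"err",1e3*(T[:3,3]-X),desc(T),q,"E",elbow(q)[0]); return q
print("tool axes", T0[:3,:3])
for X in ([.42,-.10,.6],[.44,-.20,.4],[.40,-.227,.25],[.40,-.227,.183],[.42,-.229,.14],[.439,-.231,.095],[.439,-.231,.095],[.45,-.231,.2],[.6,-.1,.2],[.645,-.06,.15],[.645,-.06,.10]): q=go(q,X)
E
```

```text
tool axes [[ 0.874 -0.113  0.473]
 [-0.094 -0.994 -0.064]
 [ 0.477  0.011 -0.879]]
[ 0.42 -0.1   0.6 ] err [0.003 0.012 0.002] lean 28.5 az -7.7  xaz -6.1  yz 0.011 [-1.37  -0.3    1.051  1.243  0.438  1.557 -1.853] E [-0.032 -0.138  0.669]
[ 0.44 -0.2   0.4 ] err [ 6.791 29.649  9.318] lean 29.1 az -7.4  xaz -2.3  yz 0.038 [-1.246 -0.3    1.32   1.785  0.34   0.933 -1.617] E [-0.049 -0.133  0.669]
[ 0.4   -0.227  0.25 ] err [ 19.339 123.198  39.956] lean 32.7 az -0.6  xaz 16.5  yz 0.136 [-1.251 -0.3    1.32   2.214  0.466  0.466 -1.547] E [-0.048 -0.133  0.669]
[ 0.4   -0.227  0.183] err [  2.315 205.591  77.204] lean 41.5 az 22.4  xaz 50.3  yz 0.244 [-1.313 -0.29   1.32   2.42  -0.33   0.152 -0.4  ] E [-0.039 -0.132  0.671]
[ 0.42  -0.229  0.14 ] err [-13.565 246.091 124.572] lean 47.6 az 30.3  xaz 94.3  yz 0.599 [-1.411 -0.3    1.32   2.42  -1.062  0.136  0.926] E [-0.026 -0.139  0.669]
[ 0.439 -0.231  0.095] err [-29.757 292.08  166.763] lean 48.1 az 31.4  xaz 135.1  yz 0.699 [-1.6   -0.3    1.32   2.42  -1.36   0.01   2.087] E [ 0.    -0.142  0.669]
[ 0.439 -0.231  0.095] err [-29.755 292.066 166.763] lean 48.1 az 31.4  xaz 174.4  yz 0.335 [-1.6  -0.3   1.32  2.42 -1.36  0.01  2.84] E [ 0.    -0.142  0.669]
[ 0.45  -0.231  0.2  ] err [-82.837 256.49   43.904] lean 39.2 az 41.9  xaz -137.2  yz -0.008 [-1.341 -0.3    1.32   2.417 -0.557  0.35   2.84 ] E [-0.036 -0.137  0.669]
[ 0.6 -0.1  0.2] err [-239.334  283.153   68.136] lean 38.0 az 55.9  xaz -84.2  yz -0.338 [-1.829 -0.3    1.32   2.343 -0.167  0.302  2.84 ] E [ 0.032 -0.138  0.669]
[ 0.645 -0.06   0.15 ] err [-311.18   299.023  113.763] lean 38.4 az 49.4  xaz -38.2  yz -0.621 [-2.034 -0.3    1.32   2.383  0.645  0.211  2.84 ] E [ 0.06  -0.128  0.669]
[ 0.645 -0.06   0.1  ] err [-336.417  300.545  143.931] lean 48.6 az 58.4  xaz 6.4  yz -0.484 [-2.08  -0.3    1.32   2.42   3.858  0.01   0.522] E [ 0.065 -0.126  0.669]
```

```bash
cat >> sim.py <<'E'
from scipy.optimize import lsq_linear
def ik(q,T,w=.5,lam=.05,n=8):
    for _ in range(n):
        e=err(q,T,w); J=np.array([(err(q+1e-5*d,T,w)-e)/-1e-5 for d in np.eye(7)]).T
        r=lsq_linear(np.r_[J,lam*np.eye(7)],np.r_[e,np.zeros(7)],bounds=(np.maximum(lo-q,-.15)-1e-9,np.minimum(hi-q,.15)+1e-9)); q=q+r.x
        if np.linalg.norm(e)<2e-4: break
    return np.clip(q,lo,hi)
E
cat > routes.py <<'E'
from feas import *
from h import readout
np.set_printoptions(precision=3,suppress=True)
q0=readout.read_state()["joint_positions"]
def go(q,X,n=5):
    q=path(q,X,n=n); T=F(q); print(np.array(X),"err",1e3*(T[:3,3]-X),desc(T),q,"E",elbow(q)[0]); return q
E
python3 - <<'E'
from routes import *
end=[[.40,-.227,.183],[.439,-.231,.095],[.439,-.231,.095],[.439,-.231,.095],[.45,-.231,.2],[.6,-.1,.2],[.645,-.06,.15],[.645,-.06,.10]]
for pre in ([[.45,-.1,.6],[.44,-.2,.4],[.40,-.227,.25]],[[.5,0,.6],[.5,0,.4],[.48,-.2,.3]],[[.5,-.25,.7],[.5,-.25,.5],[.48,-.23,.3]]):
    q=q0; print("---")
    for X in pre+end: q=go(q,X)
E
```

```text
---
[ 0.45 -0.1   0.6 ] err [-0.065  0.014 -0.03 ] lean 28.5 az -7.7  xaz -6.1  yz 0.011 [-1.418 -0.191  1.297  1.216  0.272  1.478 -1.716] E [-0.016 -0.087  0.687]
[ 0.44 -0.2   0.4 ] err [-8.412  4.796  2.39 ] lean 28.9 az -8.1  xaz -6.1  yz 0.015 [-1.166 -0.3    1.32   1.804  0.303  0.917 -1.588] E [-0.06  -0.129  0.669]
[ 0.4   -0.227  0.25 ] err [-35.151  24.788  30.774] lean 29.7 az -10.0  xaz -6.1  yz 0.029 [-0.965 -0.3    1.32   2.215  0.322  0.512 -1.509] E [-0.084 -0.114  0.669]
[ 0.4   -0.227  0.183] err [-56.384  38.264  64.406] lean 30.3 az -12.3  xaz -6.1  yz 0.047 [-0.944 -0.3    1.32   2.348  0.452  0.378 -1.629] E [-0.086 -0.112  0.669]
[ 0.439 -0.231  0.095] err [-102.219   62.918  133.791] lean 30.6 az -15.8  xaz -6.1  yz 0.075 [-0.993 -0.3    1.32   2.42   0.719  0.33  -1.935] E [-0.081 -0.116  0.669]
[ 0.439 -0.231  0.095] err [-101.175   62.225  133.042] lean 30.9 az -19.3  xaz -6.1  yz 0.102 [-1.014 -0.3    1.32   2.42   0.834  0.348 -2.063] E [-0.078 -0.118  0.669]
[ 0.439 -0.231  0.095] err [-100.26    61.375  132.368] lean 31.3 az -22.6  xaz -6.0  yz 0.128 [
[... 3583 characters left out ...]
 -0.333  2.266 -1.36   0.01   0.141] E [ 0.197 -0.181  0.66 ]
[ 0.45  -0.231  0.2  ] err [-0.007 -0.006 -0.024] lean 23.9 az -2.8  xaz -6.1  yz -0.021 [ 0.332  0.297  0.234  2.151 -0.709  0.425 -0.517] E [ 0.15  -0.057  0.696]
[ 0.6 -0.1  0.2] err [-0.002 -0.002 -0.004] lean 23.9 az -2.8  xaz -6.1  yz -0.021 [-0.109  0.458  0.355  1.935 -0.571  0.412 -1.008] E [0.24  0.019 0.672]
[ 0.645 -0.06   0.15 ] err [0.    0.    0.001] lean 23.9 az -2.8  xaz -6.1  yz -0.021 [-0.147  0.59   0.296  1.897 -0.633  0.309 -1.035] E [0.3   0.036 0.643]
[ 0.645 -0.06   0.1  ] err [0.004 0.002 0.005] lean 23.9 az -2.8  xaz -6.1  yz -0.021 [-0.06   0.664  0.151  1.946 -0.707  0.155 -0.953] E [0.335 0.011 0.623]
```

Call:
move_arm(increments=[[[-4,0,60],0],[[-8,1,120],0],[[-12,2,180],0],[[-16,2,240],0],[[-43,5,292],0]])

```text
clock: 11.5
position: [0.4998, -0.0224, 0.5501]
tcp_rot: [0.012, 0.968, -0.053, 0.246]
force: [1.0, -0.6, -0.2]
finger_gap: 0.0927
grip_force: 0.0
```

Call:
move_arm(increments=[[[-27,3,51],0],[[-54,6,102],0],[[-81,9,153],0],[[-108,12,204],0],[[-124,13,231],0]])

```text
clock: 12.12
position: [0.5001, -0.0284, 0.3005]
tcp_rot: [0.009, 0.968, -0.048, 0.246]
force: [0.1, 2.3, 0.9]
finger_gap: 0.093
grip_force: 0.0
```

```bash
cat > inc.py <<'E'
import sys
from h import *
# world deltas -> tool increments (mm) from measured pose: python3 inc.py "x,y,z" targets of TCP
T=pose(); np.set_printoptions(precision=1,suppress=True)
for a in sys.argv[1:]:
    X=np.array(eval(a)); d=X-T[:3,3]; print(X,"tool mm",1e3*T[:3,:3].T@d,"dist",1e3*np.linalg.norm(d))
E
python3 st.py; python3 inc.py ".575,-.043,.253" ".575,.06,.253"; python3 - <<'E'
from h import *
np.set_printoptions(precision=4,suppress=True)
T=pose(); im=optics.grab_frame("wrist"); cv2.imwrite("pics/w2.png",im[:,:,::-1])
for l in ["grip","housing","bight","jar_centre"]:
    print(l,[(round(d["score"],2),np.round(np.array(d["box"])*[560,420,560,420]).tolist()) for d in optics.look_for("wrist",l)][:2])
print("grip proj",proj("wrist",[.5754,-.0426,.27],T),proj("wrist",[.5754,-.0426,.238],T))
E
```

```text
12.125 [-1.011  0.168  1.164  2.142 -0.38   0.457 -1.261]
[[ 0.874 -0.098  0.476  0.5  ]
 [-0.089 -0.995 -0.041 -0.028]
 [ 0.478 -0.007 -0.878  0.3  ]
 [ 0.     0.     0.     1.   ]]
lean 28.5 az -4.9  xaz -5.8  yz -0.007
[ 0.6 -0.   0.3] tool mm [44.1  7.5 78. ] dist 89.86453330027287
[0.6 0.1 0.3] tool mm [ 34.9 -95.   73.8] dist 125.23609612052152
grip [(0.74, [246.0, 41.0, 311.0, 187.0]), (0.46, [2.0, 0.0, 559.0, 237.0])]
housing [(0.94, [214.0, 0.0, 370.0, 185.0])]
bight [(0.72, [248.0, 39.0, 311.0, 187.0])]
jar_centre [(0.89, [189.0, 147.0, 228.0, 193.0])]
grip proj [286.9043 159.5603] [286.0548 173.6554]
```

Call:
move_arm(increments=[[[22,4,39],0],[[44,8,78],0],[[44,8,78],0],[[42,-22,77],0],[[38,-60,75],0]], grip=0.5)

```text
clock: 13.0
position: [0.5752, 0.0233, 0.2585]
tcp_rot: [0.009, 0.967, -0.05, 0.249]
force: [1.1, -1.1, -0.6]
finger_gap: 0.0491
grip_force: 1.0
```

Call:
move_arm(increments=[[[-3,-40,-1],0],[[-7,-80,-2],0],[[-8,-88,-2],0],[[-8,-88,-2],0],[[-8,-88,-42],0]])

```text
clock: 13.62
position: [0.5551, 0.1114, 0.2879]
tcp_rot: [0.009, 0.968, -0.051, 0.245]
force: [0.1, 1.2, 1.5]
finger_gap: 0.0466
grip_force: 0.0
```

```bash
python3 st.py; python3 - <<'E'
from h import *
np.set_printoptions(precision=4,suppress=True)
b={}
for c in ("scene","side"):
    im=optics.grab_frame(c); cv2.imwrite(f"pics/{c}3.png",im[:,:,::-1])
    for l in ["grip","housing","bight"]:
        print(c,l,[(round(d["score"],2),np.round(np.array(d["box"])*[560,420,560,420]).tolist()) for d in optics.look_for(c,l)][:2])
E
```

```text
13.625 [-1.173  0.399  1.15   2.004 -0.523  0.521 -1.422]
[[ 0.875 -0.103  0.473  0.555]
 [-0.094 -0.995 -0.043  0.111]
 [ 0.474 -0.007 -0.88   0.288]
 [ 0.     0.     0.     1.   ]]
lean 28.3 az -5.2  xaz -6.1  yz -0.007
scene grip [(0.87, [311.0, 237.0, 338.0, 308.0])]
scene housing [(0.74, [295.0, 143.0, 339.0, 310.0]), (0.62, [306.0, 234.0, 338.0, 308.0])]
scene bight [(0.65, [308.0, 237.0, 335.0, 308.0])]
side grip [(0.55, [203.0, 210.0, 229.0, 265.0]), (0.17, [312.0, 231.0, 339.0, 266.0])]
side housing [(0.62, [184.0, 143.0, 232.0, 261.0])]
side bight [(0.85, [202.0, 210.0, 232.0, 264.0])]
```

```bash
python3 - <<'E'
from routes import *
q=q0
for X in [[.49,.10,.32],[.47,-.05,.30],[.44,-.225,.24],[.41,-.228,.16],[.439,-.231,.095],[.439,-.231,.095],[.439,-.231,.095],[.45,-.231,.2]]: q=go(q,X)
E
python3 inc.py ".49,.10,.33" ".47,-.05,.32" ".44,-.20,.25"
```

```text
[0.49 0.1  0.32] err [ 0.039 -0.003 -0.027] lean 28.4 az -6.6  xaz -5.8  yz 0.006 [-1.382  0.277  1.32   2.015 -0.297  0.58  -1.603] E [0.033 0.147 0.698]
[ 0.47 -0.05  0.3 ] err [-0.046  0.024  0.039] lean 28.4 az -6.6  xaz -5.8  yz 0.006 [-1.002  0.129  1.195  2.12  -0.328  0.498 -1.263] E [0.042 0.062 0.706]
[ 0.44  -0.225  0.24 ] err [-0.     0.004  0.011] lean 28.4 az -6.6  xaz -5.8  yz 0.006 [-0.128  0.259  0.807  2.154 -0.927  0.549 -0.304] E [0.141 0.014 0.699]
[ 0.41  -0.228  0.16 ] err [ 0.273 -0.565  3.367] lean 28.1 az -6.4  xaz -5.8  yz 0.004 [ 0.215  0.333  0.428  2.306 -1.36   0.377  0.179] E [ 0.174 -0.043  0.691]
[ 0.439 -0.231  0.095] err [ 6.018 -7.874 21.642] lean 25.9 az -4.1  xaz -5.8  yz -0.012 [ 0.751  0.49  -0.365  2.26  -1.36   0.01   0.15 ] E [ 0.182 -0.18   0.666]
[ 0.439 -0.231  0.095] err [ 3.547 -4.477 11.908] lean 24.7 az -2.7  xaz -5.8  yz -0.021 [ 0.738  0.508 -0.354  2.264 -1.36   0.01   0.151] E [ 0.19  -0.184  0.662]
[ 0.439 -0.231  0.095] err [ 2.036 -2.523  6.592] lean 24.0 az -1.8  xaz -5.8  yz -0.026 [ 0.732  0.519 -0.349  2.267 -1.36   0.01   0.151] E [ 0.195 -0.186  0.66 ]
[ 0.45  -0.231  0.2  ] err [-0.007 -0.006 -0.023] lean 24.0 az -1.8  xaz -5.8  yz -0.026 [ 0.352  0.296  0.214  2.15  -0.709  0.428 -0.509] E [ 0.149 -0.06   0.696]
[0.5 0.1 0.3] tool mm [-36.4  19.  -68. ] dist 79.45409359466937
[ 0.5 -0.1  0.3] tool mm [-44.7 170.4 -62.5] dist 186.88400582314551
[ 0.4 -0.2  0.2] tool mm [-90.3 323.2  -9. ] dist 335.66774478444853
```

Call:
move_arm(increments=[[[-10,5,-45],0],[[-36,19,-68],0],[[-39,75,-66],0],[[-42,132,-64],0],[[-50,190,-58],0]], grip=0.7)

```text
clock: 14.65
position: [0.4676, -0.058, 0.3156]
tcp_rot: [0.006, 0.968, -0.049, 0.245]
force: [-0.0, -0.2, 0.5]
finger_gap: 0.0653
grip_force: 0.0
```

Call:
move_arm(increments=[[[-14,50,18],0],[[-28,100,36],0],[[-40,140,50],0],[[-40,140,50],0],[[-40,140,50],0]])

```text
clock: 15.28
position: [0.4417, -0.1967, 0.2501]
tcp_rot: [0.009, 0.968, -0.052, 0.244]
force: [-0.1, 0.2, 0.4]
finger_gap: 0.0654
grip_force: 0.0
```

```bash
python3 st.py; python3 - <<'E'
from h import *
np.set_printoptions(precision=4,suppress=True)
T=pose(); im=optics.grab_frame("wrist"); cv2.imwrite("pics/w4.png",im[:,:,::-1])
for l in ["basket_centre","bail_apex"]:
    for d in optics.look_for("wrist",l)[:4]: print(l,round(d["score"],2),np.round(np.array(d["box"])*[560,420,560,420]).tolist())
print("pred",proj("wrist",[.43,-.23,.019],T),proj("wrist",[.43,-.23,.12],T))
E
python3 inc.py ".40,-.228,.16" ".435,-.231,.105"
```

```text
15.275 [-0.24   0.217  0.9    2.236 -0.945  0.51  -0.282]
[[ 0.876 -0.104  0.472  0.442]
 [-0.096 -0.995 -0.042 -0.197]
 [ 0.473 -0.008 -0.881  0.25 ]
 [ 0.     0.     0.     1.   ]]
lean 28.3 az -5.1  xaz -6.2  yz -0.008
basket_centre 0.81 [178.0, 348.0, 244.0, 409.0]
basket_centre 0.79 [271.0, 241.0, 342.0, 318.0]
basket_centre 0.73 [376.0, 220.0, 459.0, 283.0]
basket_centre 0.55 [361.0, 357.0, 374.0, 387.0]
bail_apex 0.95 [176.0, 348.0, 243.0, 404.0]
bail_apex 0.82 [269.0, 241.0, 340.0, 314.0]
bail_apex 0.78 [376.0, 223.0, 455.0, 286.0]
bail_apex 0.48 [361.0, 358.0, 372.0, 382.0]
pred [304.9473 275.3244] [312.8481 275.3434]
[ 0.4 -0.2  0.2] tool mm [-76.3  37.5  61.5] dist 104.95589832773881
[ 0.4 -0.2  0.1] tool mm [-71.4  37.3 126.6] dist 150.02434070624383
```

View pics/w4.png

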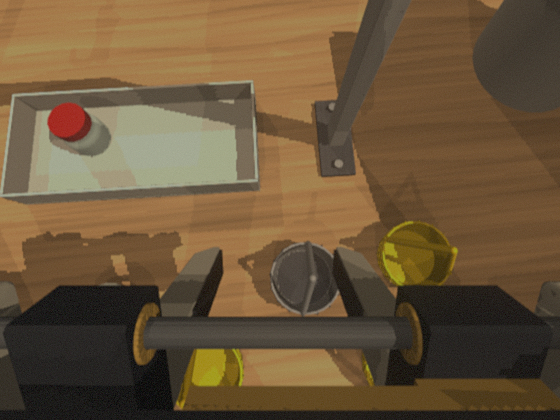

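The wrist picture shows the steel basket between the fingers, with its bail apex at (314,278) where predicted and the bail along the tool's x. The tray's near edge runs (5,197) to (257,187) and the jar is at (72,125).

Call:
move_arm(increments=[[[-32,18,25],0],[[-65,36,50],0],[[-67,36,75],0],[[-69,36,100],0],[[-71,36,125],0]])

```text
clock: 16.05
position: [0.4344, -0.2306, 0.1333]
tcp_rot: [0.006, 0.973, -0.042, 0.225]
force: [0.8, -0.1, -1.2]
finger_gap: 0.0649
grip_force: 0.0
```

```bash
python3 st.py; python3 inc.py ".439,-.232,.095"
```

```text
16.05 [ 0.808  0.422 -0.303  2.312 -1.337  0.087  0.218]
[[ 0.895 -0.084  0.437  0.434]
 [-0.079 -0.996 -0.03  -0.231]
 [ 0.438 -0.008 -0.899  0.133]
 [ 0.     0.     0.     1.   ]]
lean 26.0 az -3.9  xaz -5.0  yz -0.008
[ 0.4 -0.2  0.1] tool mm [-12.5   1.3  36.5] dist 38.610301216853976
```

Call:
move_arm(increments=[[[-6,1,18],0],[[-12,1,36],0],[[-14,1,42],0],[[-14,1,42],0],[[-14,1,42],0]])

```text
clock: 16.68
position: [0.4437, -0.2405, 0.1051]
tcp_rot: [-0.0, 0.976, -0.042, 0.214]
force: [0.2, -0.1, -0.0]
finger_gap: 0.0648
grip_force: 0.0
```

```bash
python3 st.py; python3 inc.py ".439,-.232,.095"
```

```text
16.675 [ 0.881  0.511 -0.405  2.283 -1.36   0.015  0.262]
[[ 0.905 -0.081  0.417  0.444]
 [-0.081 -0.997 -0.018 -0.241]
 [ 0.417 -0.018 -0.909  0.105]
 [ 0.     0.     0.     1.   ]]
lean 24.7 az -2.4  xaz -5.1  yz -0.018
[ 0.4 -0.2  0.1] tool mm [-9.2 -7.9  7.1] dist 14.02896218103631
```

Call:
move_arm(increments=[[[-10,-10,12],0],[[-10,-11,14],0],[[-10,-11,14],0],[[-10,-11,14],0],[[-10,-11,14],0]])

```text
clock: 17.3
position: [0.4443, -0.2343, 0.098]
tcp_rot: [-0.005, 0.977, -0.042, 0.207]
force: [-0.1, 1.0, 0.0]
finger_gap: 0.0654
grip_force: 0.0
```

```bash
python3 st.py; python3 inc.py ".439,-.232,.097"
```

```text
17.3 [ 0.857  0.524 -0.391  2.283 -1.361  0.015  0.251]
[[ 0.911 -0.08   0.405  0.444]
 [-0.084 -0.996 -0.008 -0.234]
 [ 0.404 -0.027 -0.914  0.098]
 [ 0.     0.     0.     1.   ]]
lean 23.9 az -1.1  xaz -5.3  yz -0.027
[ 0.4 -0.2  0.1] tool mm [-5.4 -1.9 -1.3] dist 5.8803054774996415
```

Call:
move_arm(increments=[[[-5,-2,0],0],[[-5,-2,0],0],[[-5,-2,0],0],[[-5,-2,0],0],[[-5,-2,0],0]], grip=0.0)

```text
clock: 17.92
position: [0.4407, -0.2327, 0.098]
tcp_rot: [-0.006, 0.978, -0.041, 0.206]
force: [0.7, 0.8, -0.5]
finger_gap: 0.0195
grip_force: 0.0
```

Call:
move_arm(increments=[[[0,0,0],0],[[0,0,0],0],[[2,0,-5],0],[[8,0,-18],0],[[16,0,-36],0]])

```text
clock: 18.55
position: [0.4394, -0.2331, 0.1365]
tcp_rot: [-0.007, 0.978, -0.042, 0.204]
force: [-0.3, -0.1, -4.2]
finger_gap: 0.0072
grip_force: 30.0
```

```bash
python3 st.py; python3 inc.py ".47,-.22,.20" ".56,-.06,.21"; python3 - <<'E'
from routes import *
q=q0
for X in [[.47,-.22,.2],[.56,-.06,.21],[.643,-.06,.20],[.643,-.06,.15],[.643,-.06,.105],[.59,-.06,.2]]: q=go(q,X)
E
```

```text
18.55 [ 0.539  0.41   0.059  2.261 -1.121  0.271 -0.003]
[[ 0.913 -0.079  0.399  0.439]
 [-0.084 -0.996 -0.004 -0.233]
 [ 0.398 -0.03  -0.917  0.137]
 [ 0.     0.     0.     1.   ]]
lean 23.5 az -0.6  xaz -5.3  yz -0.030
[ 0.5 -0.2  0.2] tool mm [ 52.1 -17.4 -46. ] dist 71.65680609002047
[ 0.6 -0.1  0.2] tool mm [ 124.8 -184.2  -19.9] dist 223.38483186384858
[ 0.47 -0.22  0.2 ] err [-0.005 -0.005 -0.017] lean 23.5 az -2.2  xaz -5.1  yz -0.018 [ 0.225  0.324  0.319  2.118 -0.728  0.448 -0.525] E [ 0.169 -0.044  0.693]
[ 0.56 -0.06  0.21] err [-0.001 -0.004 -0.008] lean 23.5 az -2.2  xaz -5.1  yz -0.018 [-0.263  0.384  0.454  2.03  -0.563  0.404 -1.048] E [0.199 0.048 0.684]
[ 0.643 -0.06   0.2  ] err [-0.002 -0.001 -0.004] lean 23.5 az -2.2  xaz -5.1  yz -0.018 [-0.231  0.529  0.434  1.831 -0.581  0.471 -1.074] E [0.268 0.055 0.657]
[ 0.643 -0.06   0.15 ] err [0.007 0.006 0.014] lean 23.5 az -2.2  xaz -5.1  yz -0.018 [-0.164  0.591  0.324  1.894 -0.669  0.33  -0.986] E [0.3   0.041 0.643]
[ 0.643 -0.06   0.105] err [0.004 0.002 0.005] lean 23.5 az -2.2  xaz -5.1  yz -0.018 [-0.084  0.656  0.192  1.939 -0.745  0.192 -0.904] E [0.331 0.019 0.626]
[ 0.59 -0.06  0.2 ] err [-0.001 -0.002 -0.005] lean 23.5 az -2.2  xaz -5.1  yz -0.018 [-0.24   0.446  0.43   1.971 -0.59   0.407 -1.038] E [0.229 0.049 0.674]
```

```bash
python3 - <<'E'
from h import *
np.set_printoptions(precision=4,suppress=True)
T=np.array([[.876,-.104,.472,.4417],[-.096,-.995,-.042,-.1967],[.473,-.008,-.881,.2501],[0,0,0,1]])
U,_,V=np.linalg.svd(T[:3,:3]);T[:3,:3]=U@V
P=[onz("wrist",p,.046,T) for p in [(5,196),(257,187),(253,83),(15,94)]]; print(np.array(P)); print("mean",np.mean(P,0))
print("jar lid",onz("wrist",(69,119),.067,T))
P=[onz("scene",p,.046) for p in [(194,309),(222,277),(346,327),(320,375)]]; print(np.array(P),np.mean(P,0))
print("rail from scene/side", "grip now")
E
```

```text
[[ 0.5726  0.1521  0.046 ]
 [ 0.5494 -0.179   0.046 ]
 [ 0.7021 -0.1872  0.046 ]
 [ 0.7218  0.149   0.046 ]]
mean [ 0.6365 -0.0163  0.046 ]
jar lid [0.6617 0.0569 0.067 ]
[[ 0.6933 -0.183   0.046 ]
 [ 0.5737 -0.1833  0.046 ]
 [ 0.5862  0.1597  0.046 ]
 [ 0.7255  0.1575  0.046 ]] [ 0.6447 -0.0123  0.046 ]
rail from scene/side grip now
```

Call:
move_arm(increments=[[[26,-9,-23],0],[[52,-17,-46],0],[[76,-69,-38],0],[[100,-121,-29],0],[[124,-174,-20],0]])

```text
clock: 19.18
position: [0.5587, -0.0686, 0.2092]
tcp_rot: [-0.006, 0.978, -0.042, 0.204]
force: [1.0, -2.0, -4.3]
finger_gap: 0.0072
grip_force: 30.0
```

```bash
python3 st.py; python3 inc.py ".645,-.07,.20" ".645,-.07,.14"
```

```text
19.175 [-0.258  0.369  0.489  2.065 -0.626  0.403 -0.949]
[[ 0.913 -0.079  0.399  0.559]
 [-0.084 -0.996 -0.005 -0.069]
 [ 0.398 -0.029 -0.917  0.209]
 [ 0.     0.     0.     1.   ]]
lean 23.5 az -0.8  xaz -5.2  yz -0.029
[ 0.6 -0.1  0.2] tool mm [75.3 -5.2 42.9] dist 86.84456110815061
[ 0.6 -0.1  0.1] tool mm [51.4 -3.5 97.9] dist 110.64818382273427
```

Call:
move_arm(increments=[[[38,-3,21],0],[[75,-5,43],0],[[67,-5,61],0],[[59,-4,80],0],[[51,-3,98],0]])

```text
clock: 19.8
position: [0.6438, -0.0715, 0.1383]
tcp_rot: [-0.006, 0.978, -0.041, 0.203]
force: [0.0, -1.0, -4.3]
finger_gap: 0.0074
grip_force: 30.0
```

```bash
python3 st.py; python3 inc.py ".646,-.07,.108"; python3 - <<'E'
from h import *
a=optics.grab_frame("scene")[190:390,180:400,::-1]; b=optics.grab_frame("side")[150:350,140:360,::-1]
cv2.imwrite("pics/p5.png",np.vstack([np.hstack([cv2.resize(x,(400,400),interpolation=cv2.INTER_CUBIC) for x in (a,b)])]))
for c in ("scene","side"):
    for l in ["basket_centre","bail_apex"]:
        print(c,l,[(round(d["score"],2),np.round(np.array(d["box"])*[560,420,560,420]).tolist()) for d in optics.look_for(c,l)][:4])
E
```

```text
19.8 [-0.134  0.578  0.343  1.923 -0.749  0.337 -0.865]
[[ 0.914 -0.078  0.398  0.644]
 [-0.083 -0.997 -0.004 -0.071]
 [ 0.397 -0.029 -0.918  0.138]
 [ 0.     0.     0.     1.   ]]
lean 23.4 az -0.6  xaz -5.2  yz -0.029
[ 0.6 -0.1  0.1] tool mm [-10.1  -0.8  28.7] dist 30.46537035955806
scene basket_centre [(0.75, [217.0, 188.0, 238.0, 219.0]), (0.68, [229.0, 278.0, 271.0, 320.0]), (0.65, [178.0, 205.0, 208.0, 249.0]), (0.57, [281.0, 226.0, 313.0, 251.0])]
scene bail_apex [(0.94, [214.0, 184.0, 241.0, 219.0]), (0.89, [283.0, 224.0, 314.0, 252.0]), (0.86, [230.0, 280.0, 275.0, 322.0]), (0.73, [294.0, 143.0, 341.0, 307.0])]
side basket_centre [(0.95, [233.0, 229.0, 261.0, 269.0]), (0.95, [326.0, 202.0, 351.0, 244.0]), (0.88, [356.0, 223.0, 380.0, 257.0]), (0.81, [326.0, 258.0, 348.0, 299.0])]
side bail_apex [(0.77, [326.0, 261.0, 353.0, 298.0]), (0.73, [357.0, 224.0, 382.0, 258.0]), (0.7, [326.0, 207.0, 351.0, 244.0]), (0.7, [151.0, 101.0, 299.0, 346.0])]
```

View pics/p5.png

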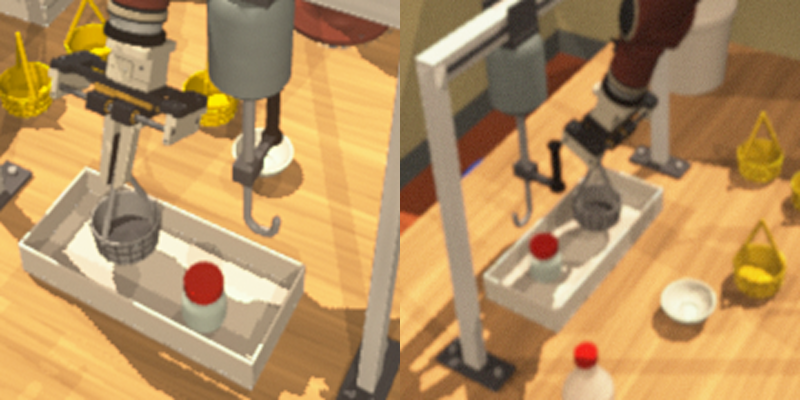

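The picture shows the basket hanging upright over the free left end of the tray, with the jar at crop (203,300) and the hook well aside at (265,220). Next I'll lower it.

Call:
move_arm(increments=[[[-3,0,8],0],[[-6,0,17],0],[[-9,-1,26],0],[[-11,-1,31],0],[[-11,-1,31],0]])

```text
clock: 20.72
position: [0.6478, -0.0708, 0.1077]
tcp_rot: [-0.006, 0.978, -0.042, 0.205]
force: [0.0, 0.0, -3.4]
finger_gap: 0.0074
grip_force: 30.0
```

```bash
python3 st.py; python3 - <<'E'
from h import *
print(readout.read_state()["force"]); print("grip",tri(("scene",(330.2,249)),("side",(225.8,232.5))))
E
```

```text
20.725 [-0.076  0.621  0.253  1.94  -0.799  0.253 -0.811]
[[ 0.912 -0.079  0.401  0.648]
 [-0.084 -0.996 -0.006 -0.071]
 [ 0.4   -0.028 -0.916  0.108]
 [ 0.     0.     0.     1.   ]]
lean 23.7 az -0.8  xaz -5.3  yz -0.028
[ 0.02803649  0.01003836 -3.36938339]
grip (array([0.58687384, 0.11230995, 0.26408328]), np.float64(0.0033627889448838814))
```

Call:
move_arm(increments=[[[-3,0,1],0],[[-4,0,3],0],[[-5,0,4],0],[[-5,0,4],0],[[-5,0,4],0]])

```text
clock: 21.35
position: [0.6468, -0.0702, 0.1044]
tcp_rot: [-0.006, 0.977, -0.041, 0.207]
force: [-0.5, 0.8, 7.4]
finger_gap: 0.0073
grip_force: 30.1
```

Call:
move_arm(increments=[[[0,0,-1],0],[[0,0,-1],0],[[0,0,-1],0],[[0,0,-1],0],[[0,0,-1],0]], grip=0.5)

```text
clock: 21.98
position: [0.6447, -0.0707, 0.1035]
tcp_rot: [-0.006, 0.978, -0.042, 0.205]
force: [0.3, -0.3, 0.0]
finger_gap: 0.0458
grip_force: 0.0
```

Call:
move_arm(increments=[[[0,0,-10],0],[[0,0,-30],0],[[0,0,-60],0],[[0,0,-100],0],[[0,0,-120],0]])

```text
clock: 22.6
position: [0.5963, -0.07, 0.2162]
tcp_rot: [-0.006, 0.977, -0.042, 0.207]
force: [0.7, 0.1, 0.5]
finger_gap: 0.0467
grip_force: 0.0
```

```bash
python3 st.py; python3 - <<'E'
from h import *
np.set_printoptions(precision=4,suppress=True)
T=pose(); w=optics.grab_frame("wrist")[:,:,::-1]; s=optics.grab_frame("scene")[190:390,180:400,::-1]
cv2.imwrite("pics/p6.png",np.hstack([cv2.resize(w,(480,360)),cv2.resize(s,(320,360),interpolation=2)]))
for l in ["basket_centre","bail_apex","jar_centre","grip","bight"]:
    print(l,[(round(d["score"],2),np.round(np.array(d["box"])*[560,420,560,420]).tolist()) for d in optics.look_for("wrist",l)][:2])
print("pred apex",proj("wrist",[.6335,-.07,.125],T),"rim",proj("wrist",[.6335,-.07,.043],T))
E
```

```text
22.6 [-0.269  0.417  0.517  1.97  -0.628  0.458 -0.968]
[[ 0.911 -0.079  0.405  0.596]
 [-0.084 -0.996 -0.006 -0.07 ]
 [ 0.404 -0.029 -0.914  0.216]
 [ 0.     0.     0.     1.   ]]
lean 23.9 az -0.9  xaz -5.3  yz -0.029
basket_centre [(0.67, [234.0, 184.0, 316.0, 263.0]), (0.58, [512.0, 348.0, 524.0, 374.0])]
bail_apex [(0.92, [233.0, 181.0, 314.0, 262.0]), (0.57, [509.0, 349.0, 522.0, 374.0])]
jar_centre [(0.85, [137.0, 186.0, 195.0, 238.0])]
grip [(0.8, [0.0, 201.0, 50.0, 224.0]), (0.23, [233.0, 182.0, 313.0, 260.0])]
bight [(0.58, [3.0, 201.0, 50.0, 227.0]), (0.47, [234.0, 183.0, 314.0, 263.0])]
pred apex [277.2306 216.28  ] rim [279.3407 224.1055]
```

View pics/p6.png

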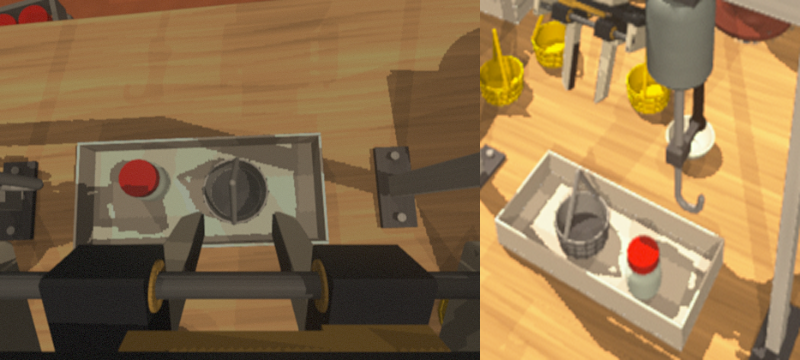

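The basket stands upright in the tray with its bail across the rail: rim at wrist (274,222) and apex at (273,215), so y is about -0.066. The jar is untouched. Next is the grip.

```bash
python3 inc.py ".52,-.03,.29" ".525,.112,.285" ".591,.112,.253"; python3 - <<'E'
from routes import *
q=q0
for X in [[.52,-.03,.29],[.525,.112,.285],[.591,.112,.253],[.581,-.14,.253],[.581,-.14,.165],[.585,-.09,.165],[.585,-.09,.253],[.53,-.09,.27]]: q=go(q,X)
E
```

```text
[ 0.5 -0.   0.3] tool mm [ -41.8  -35.5 -101.8] dist 115.6640574398326
[0.5 0.1 0.3] tool mm [ -51.1 -177.2  -96.1] dist 207.96675632668905
[0.6 0.1 0.3] tool mm [  -3.7 -181.5  -40.3] dist 185.97594886660204
[ 0.52 -0.03  0.29] err [ 0.004 -0.005 -0.006] lean 23.6 az -2.4  xaz -5.1  yz -0.017 [-0.582  0.221  0.744  1.982 -0.34   0.607 -1.294] E [0.104 0.064 0.702]
[0.525 0.112 0.285] err [ 0.007 -0.006 -0.009] lean 23.6 az -2.4  xaz -5.1  yz -0.017 [-0.919  0.283  0.797  1.953 -0.22   0.589 -1.681] E [0.097 0.119 0.697]
[0.591 0.112 0.253] err [-0.002  0.002  0.001] lean 23.6 az -2.4  xaz -5.1  yz -0.017 [-0.736  0.428  0.667  1.863 -0.364  0.548 -1.549] E [0.172 0.147 0.677]
[ 0.581 -0.14   0.253] err [0.    0.001 0.001] lean 23.6 az -2.4  xaz -5.1  yz -0.017 [-0.115  0.384  0.484  1.865 -0.537  0.593 -0.953] E [0.204 0.018 0.684]
[ 0.581 -0.14   0.165] err [0.005 0.003 0.011] lean 23.6 az -2.4  xaz -5.1  yz -0.017 [ 0.012  0.496  0.294  1.997 -0.743  0.343 -0.747] E [ 0.259 -0.011  0.664]
[ 0.585 -0.09   0.165] err [-0.006 -0.006 -0.015] lean 23.6 az -2.4  xaz -5.1  yz -0.017 [-0.118  0.492  0.334  2.018 -0.73   0.315 -0.848] E [0.256 0.023 0.665]
[ 0.585 -0.09   0.253] err [-0.002 -0.005 -0.011] lean 23.6 az -2.4  xaz -5.1  yz -0.017 [-0.262  0.382  0.548  1.885 -0.523  0.573 -1.05 ] E [0.198 0.047 0.685]
[ 0.53 -0.09  0.27] err [ 0.002 -0.006 -0.007] lean 23.6 az -2.4  xaz -5.1  yz -0.017 [-0.32   0.264  0.604  1.981 -0.446  0.576 -1.086] E [0.138 0.041 0.699]
```

Call:
move_arm(increments=[[[-20,-17,-51],0],[[-42,-36,-102],0],[[-45,-84,-100],0],[[-48,-131,-98],0],[[-51,-177,-96],0]], grip=0.6)

```text
clock: 23.58
position: [0.5251, 0.1133, 0.2855]
tcp_rot: [-0.006, 0.978, -0.041, 0.205]
force: [1.0, -0.1, -0.4]
finger_gap: 0.0561
grip_force: 0.0
```

```bash
python3 st.py; python3 - <<'E'
from h import *
T=pose(); im=optics.grab_frame("wrist"); cv2.imwrite("pics/w7.png",im[:,:,::-1])
for l in ["grip","bight","housing"]:
    print(l,[(round(d["score"],2),np.round(np.array(d["box"])*[560,420,560,420]).tolist()) for d in optics.look_for("wrist",l)][:2])
print("pred grip top/bottom",proj("wrist",[.586,.112,.302],T),proj("wrist",[.586,.112,.238],T), proj("wrist",[.645,.125,.155],T))
E
python3 inc.py ".591,.112,.253"
```

```text
23.575 [-0.99   0.265  0.835  2.008 -0.199  0.554 -1.72 ]
[[ 0.912 -0.079  0.402  0.525]
 [-0.083 -0.997 -0.006  0.113]
 [ 0.401 -0.028 -0.916  0.285]
 [ 0.     0.     0.     1.   ]]
lean 23.7 az -0.9  xaz -5.2  yz -0.028
grip []
bight [(0.9, [235.0, 56.0, 291.0, 200.0])]
housing [(0.67, [293.0, 132.0, 331.0, 181.0]), (0.59, [161.0, 1.0, 355.0, 199.0])]
pred grip top/bottom [270.56012178 153.63738431] [274.77752696 179.27479222] [261.24612003 143.93047589]
[0.6 0.1 0.3] tool mm [47.5 -3.8 55.8] dist 73.32694736113004
```

View pics/w7.png

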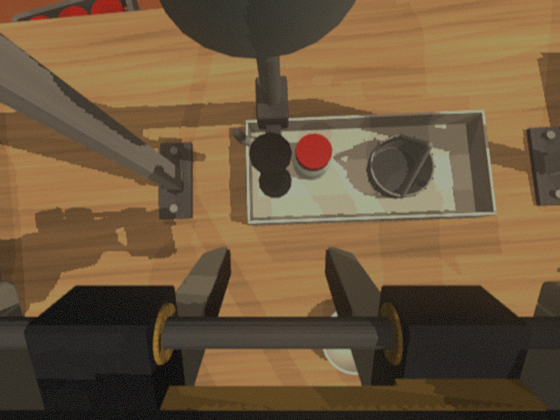

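The grip's discs are at (270,152) and (275,181), as predicted. I'll take it now.

Call:
move_arm(increments=[[[16,-1,18],0],[[32,-3,37],0],[[46,-4,55],0],[[46,-4,55],0],[[46,-4,55],0]])

```text
clock: 24.4
position: [0.5892, 0.1097, 0.2543]
tcp_rot: [-0.005, 0.978, -0.043, 0.205]
force: [-0.6, 0.6, -0.1]
finger_gap: 0.0554
grip_force: 0.0
```

Call:
move_arm(increments=[[[0,0,0],0],[[0,0,0],0],[[0,0,0],0],[[0,0,0],0],[[0,0,0],0]], grip=0.0)

```text
clock: 25.02
position: [0.5896, 0.1115, 0.2542]
tcp_rot: [-0.005, 0.978, -0.04, 0.206]
force: [-1.9, 0.8, 2.1]
finger_gap: 0.0157
grip_force: 30.0
```

```bash
python3 st.py; python3 inc.py ".575,-.045,.253" ".571,-.125,.253"; python3 -c "
from h import *; s=readout.read_state(); print(s['force'],s['finger_gap'],s['grip_force'])"
```

```text
25.025 [-0.782  0.399  0.697  1.912 -0.352  0.528 -1.561]
[[ 0.912 -0.077  0.402  0.59 ]
 [-0.081 -0.997 -0.006  0.112]
 [ 0.402 -0.027 -0.915  0.254]
 [ 0.     0.     0.     1.   ]]
lean 23.7 az -0.9  xaz -5.1  yz -0.027
[ 0.6 -0.   0.3] tool mm [ -1.1 157.1  -3.8] dist 157.19714514002507
[ 0.6 -0.1  0.3] tool mm [  1.7 237.2  -4.9] dist 237.2463523218218
[-1.88878412  0.77822948  2.10922236] 0.0156559308934491 30.04297955420043
```

Call:
move_arm(increments=[[[0,20,0],0],[[1,60,-1],0],[[2,105,-2],0],[[3,150,-3],0],[[4,190,-4],0]])

```text
clock: 25.65
position: [0.5807, -0.0791, 0.2544]
tcp_rot: [-0.004, 0.977, -0.04, 0.209]
force: [19.8, 2.4, -18.7]
finger_gap: 0.0156
grip_force: 29.8
```

Call:
move_arm(increments=[[[1,25,0],0],[[1,43,-1],0],[[1,46,-1],0],[[1,46,-1],0],[[1,46,-1],0]])

```text
clock: 26.28
position: [0.5783, -0.1252, 0.2544]
tcp_rot: [-0.003, 0.977, -0.041, 0.209]
force: [16.2, -1.8, -13.3]
finger_gap: 0.0153
grip_force: 29.9
```

```bash
python3 st.py; python3 -c "
from h import *; s=readout.read_state(); print(s['force'],s['finger_gap'],s['grip_force'])
T=pose(); optics.grab_frame('wrist')
for l in ['bail_apex','basket_centre','bight','grip']: print(l,[(round(d['score'],2),np.round(np.array(d['box'])*[560,420,560,420]).tolist()) for d in optics.look_for('wrist',l)][:2])
print(proj('wrist',[.634,-.066,.125],T),proj('wrist',[.634,-.066,.043],T))
"; python3 inc.py ".5745,-.124,.172"
```

```text
26.275 [-0.142  0.347  0.488  1.936 -0.533  0.542 -0.955]
[[ 0.909 -0.078  0.409  0.578]
 [-0.081 -0.997 -0.012 -0.125]
 [ 0.409 -0.023 -0.912  0.254]
 [ 0.     0.     0.     1.   ]]
lean 24.2 az -1.6  xaz -5.1  yz -0.023
[ 16.19626754  -1.76088109 -13.3305797 ] 0.015272418230098932 29.889760483056307
bail_apex [(0.7, [190.0, 206.0, 268.0, 248.0]), (0.65, [447.0, 349.0, 521.0, 391.0])]
basket_centre [(0.89, [195.0, 205.0, 268.0, 253.0]), (0.75, [449.0, 351.0, 523.0, 391.0])]
bight [(0.6, [220.0, 0.0, 303.0, 304.0])]
grip [(0.66, [221.0, 0.0, 302.0, 304.0])]
[219.37884729 208.0364888 ] [232.60882484 217.03330128]
[ 0.6 -0.1  0.2] tool mm [-37.3   1.   73.6] dist 82.49545230008239
```

Call:
move_arm(increments=[[[1,0,10],0],[[-4,0,24],0],[[-11,1,40],0],[[-18,1,55],0],[[-25,2,69],0]])

```text
clock: 27.15
position: [0.5785, -0.1255, 0.1819]
tcp_rot: [-0.005, 0.977, -0.041, 0.207]
force: [-5.1, 1.8, 11.2]
finger_gap: 0.0156
grip_force: 30.7
```

```bash
python3 st.py; python3 inc.py ".578,-.125,.172"; python3 -c "
from h import *; s=readout.read_state(); print(s['force'],s['finger_gap'],s['grip_force'])"
```

```text
27.15 [-0.014  0.438  0.329  2.024 -0.698  0.369 -0.782]
[[ 0.911 -0.079  0.405  0.579]
 [-0.083 -0.997 -0.007 -0.125]
 [ 0.404 -0.027 -0.914  0.182]
 [ 0.     0.     0.     1.   ]]
lean 23.9 az -1.0  xaz -5.2  yz -0.027
[ 0.6 -0.1  0.2] tool mm [-4.5 -0.2  8.9] dist 9.962322262172036
[-5.12028478  1.75419749 11.17494755] 0.015597007094553365 30.656815208494663
```

Call:
move_arm(increments=[[[-2,0,5],0],[[-5,0,11],0],[[-5,0,11],0],[[-5,0,11],0],[[-5,0,11],0]])

```text
clock: 27.78
position: [0.5786, -0.1257, 0.1704]
tcp_rot: [-0.005, 0.977, -0.042, 0.207]
force: [-5.8, 1.1, 10.1]
finger_gap: 0.0153
grip_force: 30.7
```

```bash
python3 st.py; python3 - <<'E'
from h import *
s=readout.read_state(); print(s['force'],s['grip_force'])
S=[]
for c,(y0,y1,x0,x1) in (("scene",(220,340,170,330)),("side",(180,300,190,350))):
    im=optics.grab_frame(c)[:,:,::-1]; cv2.imwrite(f"pics/{c}8.png",im); S.append(cv2.resize(im[y0:y1,x0:x1],(400,300*4//3),interpolation=2))
    print(c,[(round(d['score'],2),np.round(np.array(d['box'])*[560,420,560,420]).tolist()) for d in optics.look_for(c,'bight')][:2])
    for n,X in (("apex",[.634,-.066,.125]),("point",[.6385,-.129+.036,.109]),("bight",[.637,-.129+.017,.085])): print(n,proj(c,X))
cv2.imwrite("pics/p8.png",np.hstack(S))
E
```

```text
27.775 [ 0.012  0.453  0.294  2.037 -0.725  0.336 -0.754]
[[ 0.911 -0.079  0.405  0.579]
 [-0.083 -0.996 -0.008 -0.126]
 [ 0.404 -0.026 -0.914  0.17 ]
 [ 0.     0.     0.     1.   ]]
lean 23.9 az -1.1  xaz -5.2  yz -0.026
[-5.77641323  1.08803784 10.13695704] 30.69915175811598
scene []
apex [246.77285015 284.40114494]
point [236.23632813 286.9809282 ]
bight [230.62017541 291.30752073]
side [(0.88, [248.0, 173.0, 277.0, 243.0])]
apex [246.40177669 235.98092154]
point [249.73568501 235.25668995]
bight [253.36729044 238.26106038]
```

View pics/p8.png

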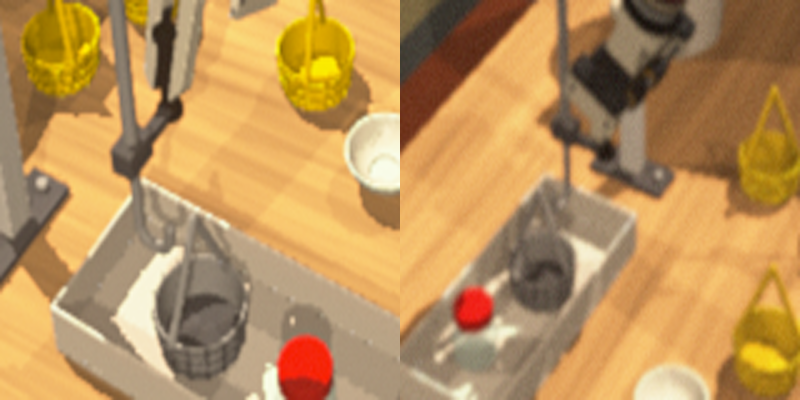

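The picture shows the hook lowered with its point at scene pixel about (238,287), left of and below the bail apex at (247,282). That agrees with the prediction, so I'll run it along.

Call:
move_arm(increments=[[[0,-9,0],0],[[0,-18,0],0],[[-1,-28,0],0],[[-1,-38,1],0],[[-1,-46,1],0]])

```text
clock: 28.6
position: [0.5806, -0.0802, 0.1698]
tcp_rot: [-0.004, 0.978, -0.042, 0.206]
force: [-7.9, -0.3, 10.4]
finger_gap: 0.0156
grip_force: 31.0
```

```bash
python3 st.py; python3 - <<'E'
from h import *
s=readout.read_state(); print(s['force'],s['grip_force'])
T=pose(); 
for c in ("scene","side"):
    im=optics.grab_frame(c)[:,:,::-1]; cv2.imwrite(f"pics/{c}9.png",im)
    for l in ("basket_centre","bight"): print(c,l,[(round(d['score'],2),np.round(np.array(d['box'])*[560,420,560,420]).tolist()) for d in optics.look_for(c,l)][:3])
E
```

```text
28.6 [-0.122  0.449  0.344  2.057 -0.711  0.313 -0.855]
[[ 0.911 -0.08   0.404  0.581]
 [-0.084 -0.996 -0.009 -0.08 ]
 [ 0.403 -0.026 -0.915  0.17 ]
 [ 0.     0.     0.     1.   ]]
lean 23.8 az -1.2  xaz -5.3  yz -0.026
[-7.89721376 -0.27872955 10.38435319] 30.962076033465564
scene basket_centre [(0.82, [180.0, 205.0, 210.0, 250.0]), (0.69, [218.0, 210.0, 244.0, 228.0]), (0.63, [231.0, 285.0, 269.0, 331.0])]
scene bight [(0.69, [282.0, 321.0, 308.0, 355.0]), (0.62, [231.0, 208.0, 262.0, 304.0])]
side basket_centre [(0.8, [356.0, 222.0, 378.0, 259.0]), (0.76, [323.0, 256.0, 350.0, 299.0]), (0.69, [324.0, 205.0, 348.0, 241.0])]
side bight [(0.91, [242.0, 178.0, 269.0, 249.0])]
```

Call:
move_arm(increments=[[[2,0,-7],0],[[4,0,-13],0],[[7,0,-20],0],[[10,0,-26],0],[[13,0,-33],0]])

```text
clock: 29.52
position: [0.5806, -0.0795, 0.2054]
tcp_rot: [-0.005, 0.978, -0.041, 0.207]
force: [-1.1, 0.7, 3.3]
finger_gap: 0.0155
grip_force: 30.6
```

Call:
move_arm(increments=[[[2,0,-4],0],[[4,0,-9],0],[[6,0,-13],0],[[8,0,-18],0],[[8,0,-18],0]])

```text
clock: 30.15
position: [0.5805, -0.0798, 0.2244]
tcp_rot: [-0.006, 0.978, -0.041, 0.206]
force: [-0.2, 0.7, 4.1]
finger_gap: 0.0156
grip_force: 30.7
```

```bash
python3 st.py; python3 - <<'E'
from h import *
s=readout.read_state(); print(s['force'],s['grip_force'])
E
```

```text
30.15 [-0.239  0.38   0.498  1.992 -0.586  0.461 -0.982]
[[ 0.912 -0.079  0.404  0.58 ]
 [-0.083 -0.997 -0.006 -0.08 ]
 [ 0.403 -0.028 -0.915  0.224]
 [ 0.     0.     0.     1.   ]]
lean 23.8 az -0.9  xaz -5.2  yz -0.028
[-0.16309306  0.66262447  4.0621694 ] 30.714811719954014
```

Call:
move_arm(increments=[[[2,0,-4],0],[[4,0,-8],0],[[5,0,-12],0],[[7,0,-15],0],[[8,0,-18],0]])

```text
clock: 30.78
position: [0.5805, -0.0803, 0.2439]
tcp_rot: [-0.006, 0.978, -0.041, 0.206]
force: [2.1, 1.3, 1.8]
finger_gap: 0.0158
grip_force: 30.7
```

```bash
python3 - <<'E'
from h import *
s=readout.read_state(); print(s['force'],s['position'])
for c in ("scene","side"):
    im=optics.grab_frame(c)[:,:,::-1]; cv2.imwrite(f"pics/{c}10.png",im)
    print(c,[(round(d['score'],2),np.round(np.array(d['box'])*[560,420,560,420]).tolist()) for d in optics.look_for(c,"basket_centre")][:5])
    print(proj(c,[.634,-.066,.024]),proj(c,[.634,-.066,.05]))
E
```

```text
[2.07391234 1.26671954 1.79858742] [ 0.58046082 -0.08025471  0.24391651]
scene [(0.82, [178.0, 204.0, 208.0, 250.0]), (0.8, [282.0, 209.0, 311.0, 251.0]), (0.73, [216.0, 208.0, 241.0, 228.0]), (0.55, [231.0, 269.0, 270.0, 317.0]), (0.38, [229.0, 206.0, 257.0, 278.0])]
[249.91519318 314.60941502] [249.1383702  307.14158666]
side [(0.8, [233.0, 226.0, 263.0, 262.0]), (0.76, [352.0, 224.0, 380.0, 259.0]), (0.74, [325.0, 259.0, 350.0, 301.0]), (0.63, [146.0, 102.0, 299.0, 347.0])]
[247.76620615 260.70802145] [247.42387445 254.50405826]
```

Call:
move_arm(increments=[[[1,0,-2],0],[[2,0,-4],0],[[3,0,-6],0],[[4,0,-8],0],[[4,0,-10],0]])

```text
clock: 31.6
position: [0.5803, -0.0805, 0.2543]
tcp_rot: [-0.005, 0.978, -0.042, 0.206]
force: [13.4, -0.9, -12.4]
finger_gap: 0.0157
grip_force: 30.4
```

Call:
move_arm(increments=[[[0,0,0],0],[[0,0,0],0],[[0,0,0],0],[[0,0,0],0],[[0,0,0],0]])

```text
clock: 32.22
position: [0.5804, -0.0806, 0.2542]
tcp_rot: [-0.005, 0.978, -0.041, 0.206]
force: [5.5, 0.1, -0.9]
finger_gap: 0.0155
grip_force: 30.6
```

Call:
move_arm(increments=[[[1,0,0],0],[[1,0,0],0],[[1,0,0],0],[[1,0,0],0],[[1,0,0],0]], grip=0.5)

```text
clock: 32.85
position: [0.5805, -0.0806, 0.2547]
tcp_rot: [-0.006, 0.978, -0.042, 0.205]
force: [0.1, -0.0, -0.3]
finger_gap: 0.0462
grip_force: 0.0
```

Call:
move_arm(increments=[[[-10,0,-20],0],[[-30,0,-45],0],[[-60,0,-70],0],[[-90,0,-90],0],[[-100,0,-100],0]])

```text
clock: 33.48
position: [0.4471, -0.0716, 0.306]
tcp_rot: [-0.007, 0.978, -0.042, 0.205]
force: [0.1, -0.2, 0.2]
finger_gap: 0.0463
grip_force: 0.0
```

```bash
python3 - <<'E'
from h import *
s=readout.read_state(); print(s['force'],s['position'],s['clock'])
T=pose();S=[]
for c,(y0,y1,x0,x1) in (("scene",(180,340,170,330)),("side",(150,310,190,350))):
    im=optics.grab_frame(c)[:,:,::-1]; cv2.imwrite(f"pics/{c}11.png",im); S.append(cv2.resize(im[y0:y1,x0:x1],(400,400),interpolation=2))
    for l in ("basket_centre","grip","jar_centre"): print(c,l,[(round(d['score'],2),np.round(np.array(d['box'])*[560,420,560,420]).tolist()) for d in optics.look_for(c,l)][:4])
    print(proj(c,[.5785,-.078,.27]),proj(c,[.636,-.066,.08]))
cv2.imwrite("pics/p11.png",np.hstack(S))
E
```

```text
[ 0.14681898 -0.20624197  0.22245185] [ 0.44713174 -0.07162157  0.30601346] 33.475
scene basket_centre [(0.97, [281.0, 211.0, 314.0, 252.0]), (0.95, [230.0, 268.0, 268.0, 317.0]), (0.95, [179.0, 206.0, 211.0, 252.0]), (0.58, [219.0, 211.0, 245.0, 225.0])]
scene grip [(0.93, [226.0, 200.0, 261.0, 280.0])]
scene jar_centre [(0.91, [282.0, 322.0, 307.0, 356.0])]
[250.31816342 218.67196556] [247.76966474 298.83963163]
side basket_centre [(0.88, [232.0, 225.0, 261.0, 259.0]), (0.68, [325.0, 204.0, 351.0, 238.0]), (0.65, [357.0, 221.0, 379.0, 258.0]), (0.64, [326.0, 259.0, 350.0, 301.0])]
side grip [(0.96, [242.0, 176.0, 265.0, 235.0]), (0.27, [234.0, 221.0, 258.0, 262.0])]
side jar_centre [(0.88, [210.0, 265.0, 229.0, 291.0]), (0.25, [148.0, 100.0, 301.0, 344.0])]
[262.11391922 199.84246019] [246.49341375 247.03756253]
```

View pics/p11.png

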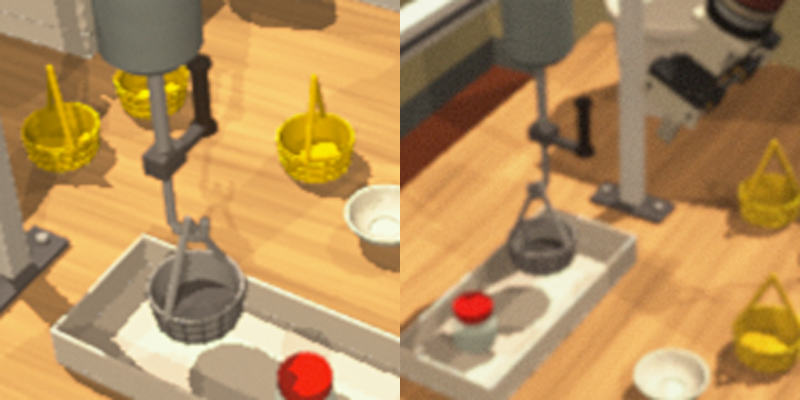

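The basket hangs on the hook over the tray with the hand clear. I'll wait for any swing to die out and then hand in.

Call:
move_arm(increments=[[[0,0,0],0],[[0,0,0],0],[[0,0,0],0],[[0,0,0],0],[[0,0,0],0]])

```text
clock: 34.5
position: [0.4493, -0.0717, 0.3061]
tcp_rot: [-0.006, 0.978, -0.042, 0.206]
force: [0.3, -0.5, 1.1]
finger_gap: 0.0466
grip_force: 0.0
```

Call:
move_arm(increments=[[[0,0,0],0],[[0,0,0],0],[[0,0,0],0],[[0,0,0],0],[[0,0,0],0]])

```text
clock: 35.12
position: [0.4492, -0.0717, 0.3061]
tcp_rot: [-0.006, 0.978, -0.042, 0.206]
force: [-1.3, 1.0, 0.4]
finger_gap: 0.0466
grip_force: 0.0
```

```bash
python3 - <<'E'
from h import *
def f(): return optics.grab_frame("scene")[262:322,222:276].astype(float)
A=[f() for _ in range(8)]
old=cv2.imread("pics/scene11.png")[262:322,222:276,::-1].astype(float)
d=[np.abs(a-A[0]).mean() for a in A[1:]]; print(np.round(d,2),"old",np.abs(old-A[-1]).mean()); print(readout.read_state()["clock"])
if max(d)<6: print(arm.finish_job())
E
```

```text
[0.98 0.98 0.98 0.97 1.01 0.99 0.99] old 1.0003086419753087
35.525
the job is handed in; nothing more can be done
None
```

The job is handed in at 35.5 s: the steel basket hangs still on the fully retracted hook over the tray, the robot is clear of it, and the jar, bottle and bowl were not touched.

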